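# Make up a centrifuge counterweight on the spring scale

### The arm

A 6-joint arm with a two-finger parallel gripper is mounted at the origin on the work surface. World frame = base frame: x ahead of the robot, y to its left, z up, the work surface at z = 0. Lengths are in m, angles in degrees, forces in N, time in s.
With the tool pointing down it reaches from about 0.35 to 0.875 m from the base axis. Payload 4.2 kg.
Tool frame: the origin (TCP) lies midway between the tips of the shut fingers; the grasp point (between the pads) lies 19 mm behind it; z points along the fingers, y is the direction in which the jaws open and shut (so a half turn about z gives the same grasp; the last joint's range is limited). The gripper opens to 87 mm and grips with 3 to 60 N. Pads are 19 mm wide; open, the fingers measure 117 mm over their backs; the gripper's body (75 mm by 190 mm) begins 51 mm behind the grasp point.
Start: joints at [-55.772, 22.042, 0.453, 0, -68.411, -14.817], TCP at [0.208, -0.589, 0.223] pointing down, gripper open.
Joint ranges: [-179.83, 179.83], [-69.29, 118.12], [-61.27, 80.66], [-181.25, 117.63], [-171.15, -9.14], [-177.46, 177.46]. Speed limits (degrees/s): [159.86, 159.86, 180, 180, 180, 180].

### API

Orientations are given as a 3x3 rotation matrix whose columns are the frame's x, y, z axes.
In Python, from station import sense, capture, finish_job gives the robot as it stands. The module is installed in compiled form; this text tells all that it offers.
- The arm moves only by the shell command python3 -m jog 'ROWS' [OPENING]. ROWS is JSON, a list of rows, each a list of 6 numbers: the shift along the tool's x, y, z in cm, then the turn, a rotation vector about the tool's x, y, z in degrees. In form: [[dx, dy, dz, wx, wy, wz], ...]. A call has exactly 5 rows; each row shifts and turns the commanded pose from where the row before left it, along the tool's axes as they then stand; what a row does not reach is not made up. A row lasts 1/12 s, in which the tool goes at most 41.7 mm and 7.16 degrees, less where a joint would pass 70% of its speed; a pose out of reach is approached as far as the arm can. A call is refused whole if a number of a shift passes 4.17 or a number of a turn 7.16, either way. A call with a gripper value outside its range is refused whole. OPENING is the finger opening in cm, from 0 to 8.7, set as the call begins (- or left out, the last holds). The fingers move at their own pace and stop on an object; the grip force is fixed at half the most. Time passes only in rows, so rows that do not move let the fingers close, or fill a call up. It gives the time, the measured TCP pose, the force and the opening at its end, in the units of the state.
- sense(): the state, without advancing time (a new reading comes with each control period).
- capture(name): name is "scene" or "top" or "wrist"; returns a dict with "frame" (480x640x3 uint8, red, green, blue), "fx", "fy", "cx", "cy" (pixels), "world_to_cam" (4x4, takes a point from world to camera coordinates). Camera axes: x right, y up, looking along -z (the intrinsics and any distortion apply to the point x, -y, -z); pixel columns grow to the right and rows downward; lengths in m; the calibration is good to about 2 mm. A picture is of the moment at which its call begins. There is no depth.
- finish_job(): hands the job in, once; it reports no verdict.
The state is a dict: "time_s": time; "joints": joint angles; "joint_velocities": joint speeds; "effort": joint torques, N m; "tcp_pos": TCP position; "ee_rot": TCP orientation; "wrist_force": force on the tool from outside, world axes, zero at the start; "moment": the same for the moment, N m; "gripper_width": opening from 0.0 (shut) to 1.0 (fully open).
Only numpy, scipy, OpenCV 4.12 (cv2) and the standard library are available. Lean on these libraries where they do the work, as an engineer would, in place of code of your own. Each camera call takes 0.05 s, during which the arm holds its last target.

### The job

Make up the centrifuge counterweight: thread steel balancing rings, one at a time, over the stem of the carrier on the spring scale until the pointer comes to rest between the two jaws of the limit clip; let the pan settle after the first ring to see how far it sinks. Lower the rings down the stem gently, neither dropping them nor forcing the pan down towards its stop, and leave the unused rings flat on the bench, clear of the scale, and everything else where it is.

Things in the scene. Friction and masses are not known exactly. Their poses are not given: they have to be found in the camera images.
- scale: spring bench scale, fixed to the bench: grey housing 150 x 225 x 53 mm high; origin under the pan's centre on the bench, z up. The round sprung pan stands above the origin; the white double-faced graduated column (62 mm wide, 8 mm thick, top 154 mm above the bench) stands 105 mm from the pan's centre on the scale's +y side, its faces looking along +x and -x.
- pan (a joint): how far the round pan (112 mm across) has sunk from its top stop, in m; 0 at the top, grows downward. A spring of about 130 N/m carries it, damped, so a big ring sinks it about 14 mm and a small ring about 7 mm; with the empty carrier it rests at about 6 mm. Its bottom stop is at 78 mm, where the mechanism is overloaded.
- seat (a point): point on the pan's axis at the height of the carrier's shoulder, on which the lowest ring comes to rest (rings stack up, 12 mm each); moves with the pan; z up. On the pan lies a round aluminium carrier plate, 96 mm across, with a shoulder (30 mm across, 9 mm high) and a plain upright steel stem in its middle. The carrier was set on by hand and is not central on the pan: see stem_level.
- stem_level (a point): point on the pan's axis level with the flat top of the stem, 50 mm above seat; moves with the pan. The stem is 14 mm in diameter, its top edge rounded by 1 mm. It is held fast, but stands 3.5 to 5.5 mm to the side of this point, in a direction that is not measured and differs each time: find it by feel or by eye.
- pointer (a point): tip of the dark steel pointer fork that is fixed to the pan and moves down with it in front of the column's faces; 3 mm thick; this point is at its mid-height.
- mark (a point): middle of the gap between the two jaws of the dark steel limit clip that is clamped on the column; the jaws are 12 mm apart (6 mm above and 6 mm below this point). The clip marks the wanted weight; its height differs each time; it stays where it is.
- big_ring_a: loose plain steel balancing ring, 54 mm outside diameter, 12 mm thick, with an 18 mm hole right through; about 190 g (each differs by up to 6 percent). Lies flat on the rubber mat at the start. Origin: centre of its underside; z is its axis.
- big_ring_b: loose plain steel balancing ring, 54 mm outside diameter, 12 mm thick, with an 18 mm hole right through; about 190 g (each differs by up to 6 percent). Lies flat on the rubber mat at the start. Origin: centre of its underside; z is its axis.
- big_ring_c: loose plain steel balancing ring, 54 mm outside diameter, 12 mm thick, with an 18 mm hole right through; about 190 g (each differs by up to 6 percent). Lies flat on the rubber mat at the start. Origin: centre of its underside; z is its axis.
- small_ring_a: loose plain steel balancing ring, 40 mm outside diameter, 12 mm thick, with an 18 mm hole right through; about 95 g (each differs by up to 6 percent). Lies flat on the rubber mat at the start. Origin: centre of its underside; z is its axis.
- small_ring_b: loose plain steel balancing ring, 40 mm outside diameter, 12 mm thick, with an 18 mm hole right through; about 95 g (each differs by up to 6 percent). Lies flat on the rubber mat at the start. Origin: centre of its underside; z is its axis.
- mat: thin black rubber bench mat, 270 x 380 x 2 mm, fixed; origin: centre of its underside. The rings, the tape roll and the petri dish lie on it.
- tape_roll: bystander: roll of paper label tape lying flat, 68 mm outside, 52 mm hole, 19 mm high, not a balancing ring; origin: centre of its underside.
- petri_dish: bystander: small clear dish with lid, 59 mm across, 15 mm high; origin: centre of its underside.
- marker_pen: bystander: marker pen lying on the bench, 135 mm long, 14 mm thick; origin under its middle.
Things that resemble listed ones, but are neither listed nor needed, are in the scene too. What is shaped like the big_ring_c but brown is not meant. What is shaped like the big_ring_a but red is not meant.

How it is judged:
By the outcome, as a careful person would: the job done as asked, in the order asked, and still so for the second after the job is handed in, with the robot touching nothing.
It also fails if it takes over 72 s, if anything falls off the work surface, if the arm or the gripper's body presses on something with over 40 N, if the wrist force passes 120 N, or if a joint passes its speed limit or range.

## Working session

There is one attempt and no reset: what is moved stays moved. The work goes in short steps, Python scripts to look and compute and a shell command to move; the robot and the scene stay as the last step left them, time stands still between calls to the robot, and variables do not carry over. Pictures are saved under pics/ and viewed, and the job is handed in when it is done.

```bash
ls; mkdir -p pics; cat > h.py <<'E'
import numpy as np, cv2
from station import sense, capture
def cap(n,f):
    c=capture(n); cv2.imwrite('pics/'+f+'.png',c['frame'][:,:,::-1]); np.savez('pics/'+f+'.npz',**{k:np.array(v) for k,v in c.items()}); return c
def load(f): 
    return dict(np.load('pics/'+f+'.npz'))
def ray(c,u,v):
    W=np.array(c['world_to_cam']);R=W[:3,:3];t=W[:3,3]
    d=np.array([(u-c['cx'])/c['fx'],-(v-c['cy'])/c['fy'],-1.]);return -R.T@t,R.T@d
def atz(c,u,v,z):
    o,d=ray(c,u,v);return o+d*(z-o[2])/d[2]
def proj(c,p):
    W=np.array(c['world_to_cam']);q=W[:3,:3]@np.array(p)+W[:3,3]
    return c['cx']+c['fx']*q[0]/-q[2], c['cy']+c['fy']*(-q[1])/-q[2]
E
python3 - <<'E'
from h import *
for n in ['scene','top','wrist']:
    c=cap(n,n+'0'); print(n,c.keys(),c['fx'],c['cx'],c['cy'],np.round(c['world_to_cam'],3).tolist())
print(sense())
E
```

```text
pics
scene dict_keys(['frame', 'fx', 'fy', 'cx', 'cy', 'world_to_cam']) 500.9715065816761 316.0938586996464 239.0077145419737 [[-0.66, 0.751, 0.015, 0.346], [-0.596, -0.535, 0.599, 0.225], [0.458, 0.386, 0.8, -1.319], [0.0, 0.0, 0.0, 1.0]]
top dict_keys(['frame', 'fx', 'fy', 'cx', 'cy', 'world_to_cam']) 598.5665045076132 318.76829129383214 238.09026017231827 [[0.024, -1.0, -0.003, -0.005], [0.982, 0.023, 0.189, -0.572], [-0.189, -0.007, 0.982, -1.295], [0.0, 0.0, 0.0, 1.0]]
wrist dict_keys(['frame', 'fx', 'fy', 'cx', 'cy', 'world_to_cam']) 366.38942583428275 313.23681426167354 239.93794264446083 [[-0.333, 0.943, -0.001, 0.625], [-0.901, -0.318, -0.296, 0.036], [-0.28, -0.098, 0.955, -0.393], [0.0, 0.0, 0.0, 1.0]]
{'time_s': 0.15, 'joints': array([-5.57666219e+01,  2.19993896e+01,  5.01208854e-01,  3.21659515e-02,
       -6.84284714e+01, -1.48140614e+01]), 'joint_velocities': array([ 0.00205027,  0.09794247, -0.1089379 , -0.08509091, -0.01592425,
        0.02616829]), 'effort': array([-2.49598715e-01, -3.51595438e+01,  1.68293685e+01,  3.57557282e+00,
        1.55741656e-01, -1.76910352e-02]), 'tcp_pos': array([ 0.20781756, -0.58975176,  0.22341242]), 'ee_rot': array([[-9.43042110e-01, -3.32673255e-01,  2.88572354e-04],
       [-3.32673333e-01,  9.43041158e-01, -1.35212584e-03],
       [ 1.77680498e-04, -1.37111193e-03, -9.99999044e-01]]), 'wrist_force': array([-0.7234757 ,  1.14698201,  1.00915525]), 'moment': array([-0.01105272,  0.01491707,  0.03026458]), 'gripper_width': 0.9983943230138194}
```

View pics/scene0.png

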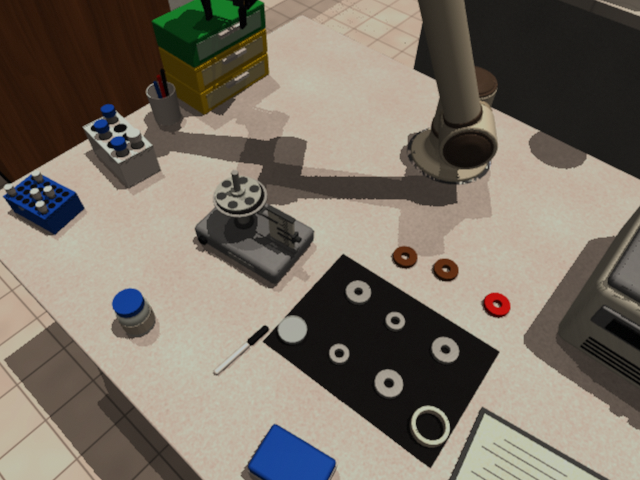

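View pics/top0.png

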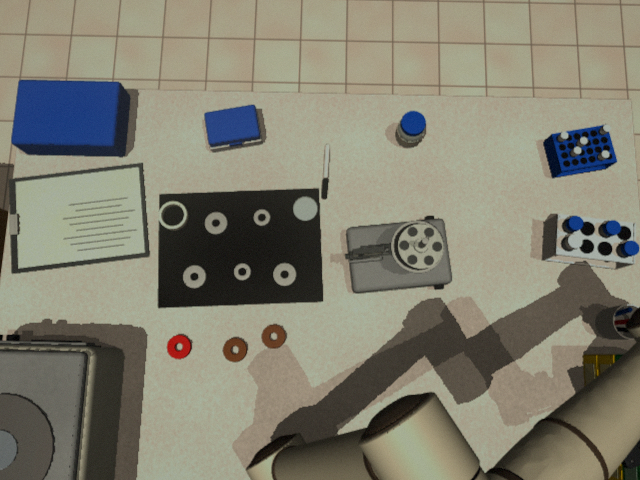

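View pics/wrist0.png

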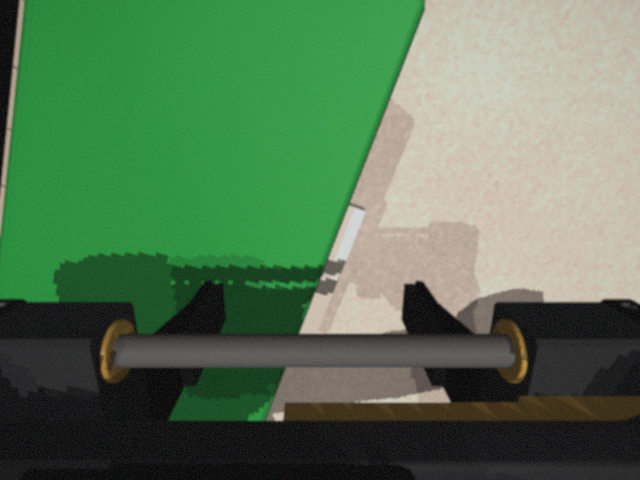

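The top view shows these candidates:
- Big rings: (216,223), (194,277), (285,274)
- Small rings: (262,217), (242,271)
- Lookalikes to reject: red (179,346), brown (235,349) and (274,335), tape roll (173,215), petri dish (305,208)

The pan is at about (418,245). I'll measure next.

```bash
python3 - <<'E'
from h import *
c=load('top0'); f=c['frame']
m=(f.min(2)>95).astype(np.uint8); m[:, :162]=0;m[:,319:]=0;m[:193]=0;m[303:]=0
n,l,s,ce=cv2.connectedComponentsWithStats(m)
for i in range(1,n):
    if s[i,4]<60: continue
    cs,_=cv2.findContours((l==i).astype(np.uint8),cv2.RETR_EXTERNAL,cv2.CHAIN_APPROX_NONE)
    (x,y),r=cv2.minEnclosingCircle(cs[0])
    print(s[i],ce[i].round(1),round(x,1),round(y,1),round(r,1),atz(c,*ce[i],.014).round(4))
s_=load('scene0')['frame']
a=cv2.resize(s_[150:290,180:330,::-1],None,fx=5,fy=4.2857*1,interpolation=cv2.INTER_CUBIC)
a=cv2.resize(s_[160:280,180:330,::-1],None,fx=5,fy=5,interpolation=cv2.INTER_CUBIC)
b=cv2.resize(f[205:305,335:465,::-1],None,fx=5,fy=5,interpolation=cv2.INTER_CUBIC)
d=cv2.resize(f[190:310,155:325,::-1],None,fx=4.5,fy=4.5,interpolation=cv2.INTER_CUBIC)
cv2.imwrite('pics/a.png',a);cv2.imwrite('pics/b.png',b);cv2.imwrite('pics/d.png',d)
E
```

```text
[293 197  24  24 450] [304.8 208.4] 304.8 208.3 12.0 [0.6502 0.0431 0.014 ]
[162 201  25  28 204] [174.8 214.6] 172.2 215.0 14.3 [0.6282 0.3471 0.014 ]
[254 210  16  16 145] [261.3 217.1] 261.3 217.1 8.0 [0.6268 0.1442 0.014 ]
[205 213  22  21 317] [215.5 222.8] 215.5 222.5 11.0 [0.6107 0.2506 0.014 ]
[273 263  23  23 340] [284.1 274.1] 284.1 273.9 11.3 [0.494  0.0863 0.014 ]
[234 264  16  16 152] [241.7 271.5] 241.7 271.3 8.2 [0.4977 0.184  0.014 ]
[183 266  22  22 335] [193.8 276.4] 193.8 276.4 11.3 [0.4837 0.2935 0.014 ]
```

View pics/a.png

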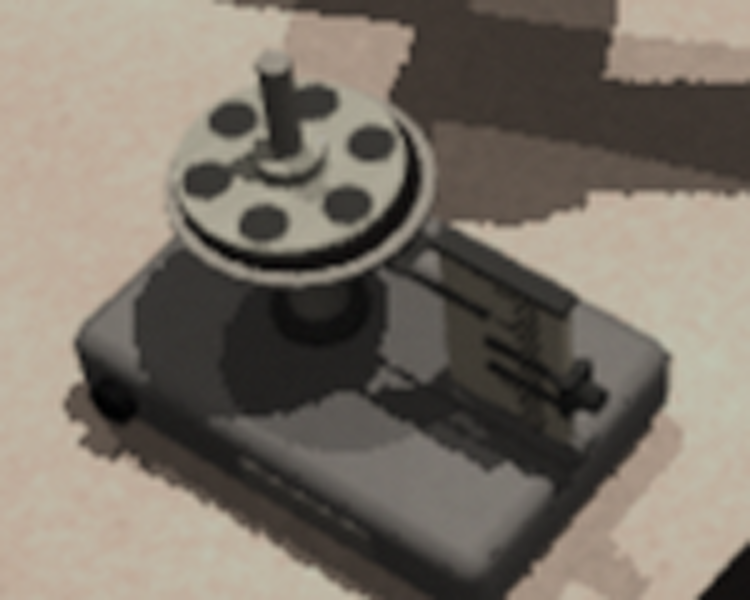

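View pics/b.png

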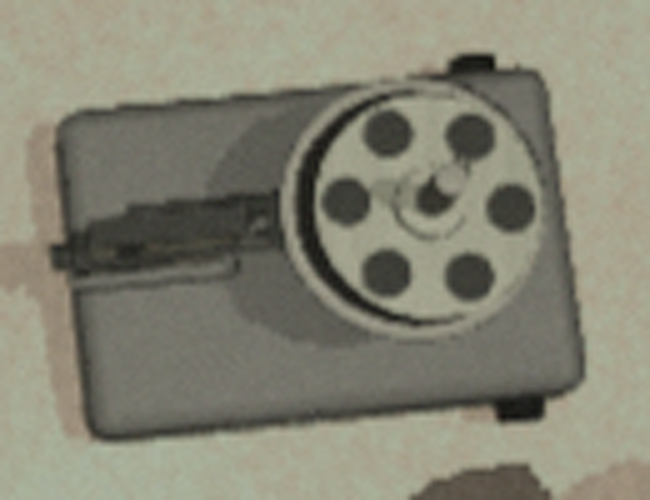

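View pics/d.png

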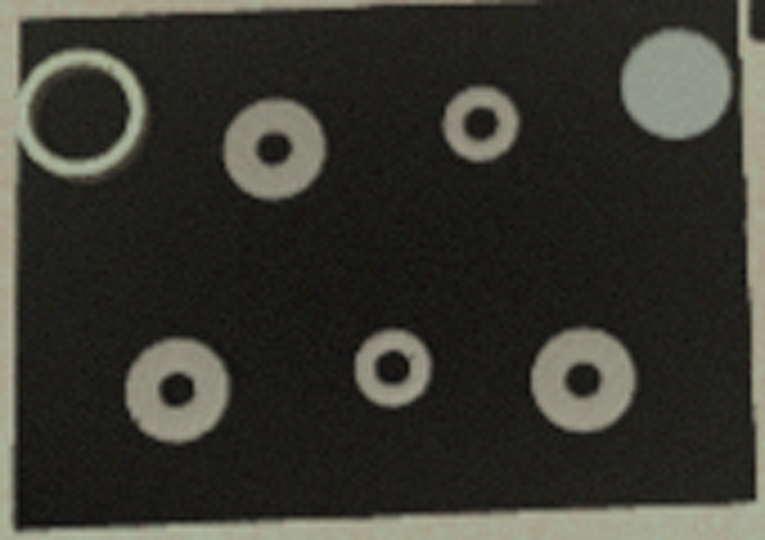

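```bash
cat >> h.py <<'E'
def tri(obs):
    A=np.zeros((3,3));b=np.zeros(3)
    for c,u,v in obs:
        o,d=ray(c,u,v);d/=np.linalg.norm(d);P=np.eye(3)-np.outer(d,d);A+=P;b+=P@o
    x=np.linalg.solve(A,b); return x,[np.array(proj(c,x))-[u,v] for c,u,v in obs]
E
python3 - <<'E'
from h import *
t=load('top0');s=load('scene0')
B=lambda x,y:(335+x/5,205+y/5); S=lambda x,y:(180+x/5,160+y/5)
print('stemtop',tri([(t,*B(453,180)),(s,*S(273,60))]))
print('plate c',tri([(t,*B(430,203)),(s,*S(288,172))]))
print('petri etc mat corners', [atz(t,*p,.002).round(3) for p in [(159,193),(319,189),(323,301),(159,306)]])
st=tri([(t,*B(453,180)),(s,*S(273,60))])[0]
# ring offset check with scene: project ring centres into scene
for p in [(.6268,.1442),(.6107,.2506),(.494,.0863),(.4977,.184),(.4837,.2935)]: print(np.round(proj(s,(*p,.014)),1))
print('scene ring->', [atz(s,*p,.014).round(4) for p in [(358,292),(395,320.5),(339.5,353.5),(445,349.5),(389,383.5)]])
E
```

```text
stemtop (array([ 0.54178909, -0.20538088,  0.20103227]), [array([-0.69107858,  0.54074867]), array([-0.87627025, -0.1927686 ])])
plate c (array([ 0.5436525 , -0.20625446,  0.1362025 ]), [array([-0.94872187,  0.72762556]), array([-1.1959345 , -0.25327137])])
petri etc mat corners [array([0.683, 0.391, 0.002]), array([0.701, 0.011, 0.002]), array([ 0.435, -0.004,  0.002]), array([0.415, 0.372, 0.002])]
[337.5 351.8]
[387.  381.4]
[356.9 290.2]
[393.7 319.3]
[443.7 348.1]
scene ring-> [array([0.4959, 0.0908, 0.014 ]), array([0.4983, 0.1875, 0.014 ]), array([0.6269, 0.1493, 0.014 ]), array([0.4845, 0.2969, 0.014 ]), array([0.6116, 0.2558, 0.014 ])]
```

```bash
python3 -m jog '[[0,0,-4,0,0,6.5],[0,0,0,0,0,6.5],[0,0,0,0,0,6.43],[0,0,0,0,0,0],[0,0,0,0,0,0]]'; python3 -c "
from h import *
s=sense();print(s['ee_rot'].round(4),s['tcp_pos'])
c=load('wrist0');W=c['world_to_cam'];p=-W[:3,:3].T@W[:3,3];print(p)"
```

```text
time_s: 0.57
tcp_pos: [0.2076, -0.5889, 0.2612]
ee_rot: [[-1.0, -0.002, -0.001], [-0.002, 1.0, 0.002], [0.001, 0.002, -1.0]]
wrist_force: [0.2, -1.0, -4.8]
gripper_width: 0.999
[[-1.0e+00 -2.3e-03 -8.0e-04]
 [-2.3e-03  1.0e+00  2.4e-03]
 [ 8.0e-04  2.4e-03 -1.0e+00]] [ 0.20755757 -0.58885605  0.26120275]
[ 0.13090843 -0.61667949  0.387003  ]
```

```bash
python3 -m jog '[[-1.2,3.8,0,0,0,0],[-1.4,3.8,0,0,0,0],[-1.6,3.8,0,0,0,0],[-1.6,3.8,0,0,0,0],[-1.6,3.8,0,0,0,0]]' >/dev/null;  python3 -m jog '[[-1.6,3.8,0,0,0,0],[-1.6,3.8,0,0,0,0],[-1.6,3.8,0,0,0,0],[-1.6,3.8,0,0,0,0],[-1.6,3.8,0,0,0,0]]' ; python3 -m jog '[[-1.6,3.8,1,0,0,0],[-1.6,3.8,2,0,0,0],[-1.6,3.8,2,0,0,0],[-1.6,3.8,2,0,0,0],[-1.6,3.8,2,0,0,0]]'
python3 -c "
from h import *
c=cap('wrist','w1');s=sense();print(s['tcp_pos'],s['joint_velocities'].round(1))"
```

```text
time_s: 1.4
tcp_pos: [0.3616, -0.2075, 0.262]
ee_rot: [[-1.0, -0.002, -0.001], [-0.002, 1.0, 0.0], [0.001, 0.0, -1.0]]
wrist_force: [1.7, -2.0, -5.0]
gripper_width: 1.0
time_s: 1.82
tcp_pos: [0.4355, -0.0322, 0.1788]
ee_rot: [[-1.0, -0.003, -0.001], [-0.003, 1.0, -0.0], [0.001, -0.0, -1.0]]
wrist_force: [1.2, -1.8, -5.7]
gripper_width: 1.003
[ 0.43666419 -0.0283878   0.1755103 ] [-4.9 -1.4  0.3  0.8 -7.   9.1]
```

View pics/w1.png

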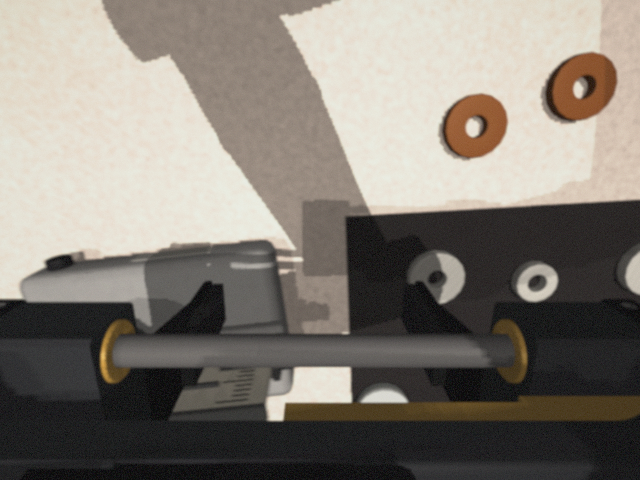

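```bash
python3 -c "
from h import *
c=load('wrist'+'0');c=load('w1')
print('ring',atz(c,437,278,.014),'small',atz(c,535.5,282,.014))
s=sense();print('tcp px',proj(c,s['tcp_pos']), 'grasp',proj(c,s['tcp_pos']+[0,0,.019]))
for z in (.014,.1): print(proj(c,[s['tcp_pos'][0],s['tcp_pos'][1],z]))
"
```

```text
ring [0.49406028 0.08823803 0.014     ] small [0.49797194 0.18454474 0.014     ]
tcp px (np.float64(320.457719596953), np.float64(298.7109396214048)) grasp (np.float64(321.26013296629174), np.float64(317.56771710201076))
(np.float64(317.11461699962257), np.float64(220.14776485196302))
(np.float64(318.39322617808557), np.float64(250.1951814133377))
```

```bash
python3 -m jog '[[-1.7,3.5,1,0,0,0],[-1.7,3.5,1,0,0,0],[-1.7,3.5,1,0,0,0],[0,0,2,0,0,0],[0,0,2,0,0,0]]' 8.0;
python3 -c "
from h import *
c=cap('wrist','w2');s=sense();print(s['tcp_pos'],s['joint_velocities'].round(1))
c=cap('wrist','w3');s=sense();print(s['tcp_pos'],s['joint_velocities'].round(1))
"
```

```text
time_s: 2.28
tcp_pos: [0.4876, 0.073, 0.1088]
ee_rot: [[-1.0, -0.005, 0.0], [-0.005, 1.0, 0.0], [-0.0, 0.0, -1.0]]
wrist_force: [-0.2, -1.2, -5.8]
gripper_width: 0.917
[0.48392616 0.07099504 0.10449641] [-1.2 -2.  -0.6 -0.3 -7.6 -0.4]
[0.48396949 0.07027289 0.10625199] [-0.9 -3.   2.8  1.7 -2.4 -0.6]
```

View pics/w3.png

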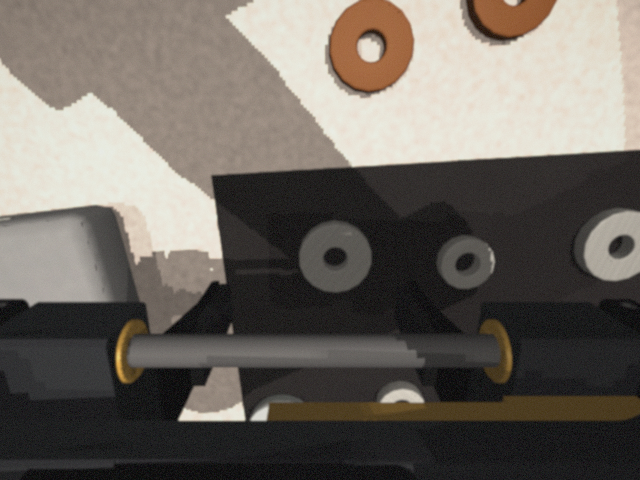

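```bash
python3 -c "
from h import *
c=load('w3')
print('ring',atz(c,335.5,257,.014), 'from edges', (atz(c,300,257,.014)+atz(c,372,257,.014))/2)
s=sense();print(s['tcp_pos'],s['ee_rot'].round(4))
print(proj(c,[s['tcp_pos'][0],s['tcp_pos'][1],.014]))
"
```

```text
ring [0.49345614 0.08734383 0.014     ] from edges [0.49345483 0.08770539 0.014     ]
[0.48396949 0.07027289 0.10625199] [[-1.     -0.0019 -0.0088]
 [-0.0018  1.     -0.0035]
 [ 0.0088 -0.0035 -1.    ]]
(np.float64(312.34407936617043), np.float64(244.63089281696236))
```

```bash
python3 -m jog '[[-0.95,1.7,1.5,0,0,0],[0,0,2,0,0,0],[0,0,2,0,0,0],[0,0,1.5,0,0,0],[0,0,0,0,0,0]]' 8.0;
python3 -c "
from h import *
c=cap('wrist','w4')
for i in range(2):
  c=cap('wrist','w5');s=sense();print(s['tcp_pos'],s['joint_velocities'].round(1),s['ee_rot'][:,2].round(4))
"
```

```text
time_s: 2.8
tcp_pos: [0.4946, 0.0868, 0.038]
ee_rot: [[-1.0, -0.0, -0.005], [-0.0, 1.0, -0.002], [0.005, -0.002, -1.0]]
wrist_force: [-0.4, -2.2, -4.7]
gripper_width: 0.918
[0.49666372 0.08765283 0.04059039] [ 0.1 -1.3  1.2  0.2  0.4 -0.3] [ 0.e+00 -5.e-04 -1.e+00]
[0.49724192 0.08800088 0.04123544] [ 0.1 -0.7  0.4 -0.1  0.3 -0.4] [ 1.8e-03  5.0e-04 -1.0e+00]
```

View pics/w5.png

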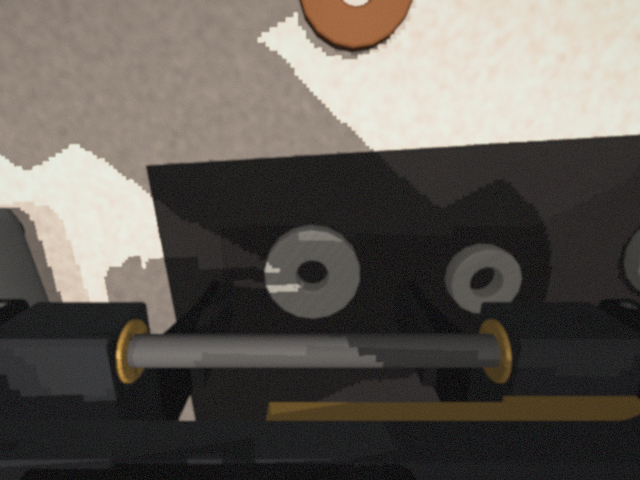

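```bash
python3 -c "
from h import *
c=load('w5')
print('ring',atz(c,312.5,271.3,.014))
s=sense();print(s['tcp_pos'],s['wrist_force'])
print(proj(c,[s['tcp_pos'][0],s['tcp_pos'][1],.014]))
"
```

```text
ring [0.49248817 0.08738614 0.014     ]
[0.49724192 0.08800088 0.04123544] [-0.46408213 -0.64723175 -4.78287393]
(np.float64(313.5924193378584), np.float64(279.1627889500961))
```

```bash
python3 -m jog '[[0.42,0,0.9,0,0,0],[0,0,1,0,0,0],[0,0,1,0,0,0],[0,0,0.6,0,0,0],[0,0,0,0,0,0]]' 8.0;
python3 -c "
from h import *
c=cap('wrist','w6')
s=sense();print(s['tcp_pos'],s['joint_velocities'].round(1),s['wrist_force'])
"
```

```text
time_s: 3.37
tcp_pos: [0.4922, 0.0879, 0.0052]
ee_rot: [[-1.0, 0.0, -0.0], [0.0, 1.0, -0.0], [0.0, -0.0, -1.0]]
wrist_force: [-0.1, 0.1, -3.6]
gripper_width: 0.92
[0.49256151 0.08806915 0.0056024 ] [ 0.  -0.5  0.5  0.2 -0.  -0.1] [ 0.45799946 -0.14057314 -3.93838718]
```

View pics/w6.png

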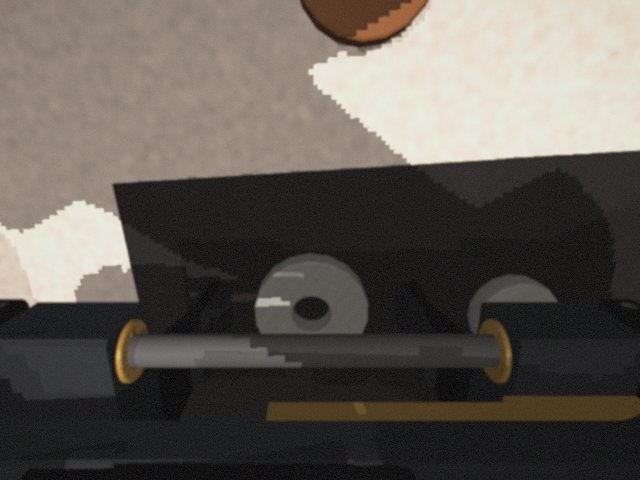

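```bash
python3 -c "
from h import *
c=load('w6')
print('ring',atz(c,311.5,307.5,.014),atz(c,311.5,253.5,.014)+[.027,0,0])
"; python3 -m jog '[[0,0,0.1,0,0,0],[0,0,0,0,0,0],[0,0,0,0,0,0],[0,0,0,0,0,0],[0,0,0,0,0,0]]' 4.8; python3 -m jog '[[0,0,0,0,0,0],[0,0,-0.5,0,0,0],[0,0,-1.5,0,0,0],[0,0,-2,0,0,0],[0,0,-2,0,0,0]]' 4.8;python3 -c "
from h import *
c=cap('wrist','w7')
s=sense();print(s['tcp_pos'],s['joint_velocities'].round(1),s['wrist_force'])
"
```

```text
ring [0.49188342 0.0872061  0.014     ] [0.49205711 0.08724386 0.014     ]
time_s: 3.83
tcp_pos: [0.4922, 0.088, 0.0043]
ee_rot: [[-1.0, 0.0, 0.0], [0.0, 1.0, -0.0], [-0.0, -0.0, -1.0]]
wrist_force: [-0.4, -1.7, -3.1]
gripper_width: 0.629
time_s: 4.25
tcp_pos: [0.4913, 0.0877, 0.0642]
ee_rot: [[-1.0, 0.001, -0.002], [0.001, 1.0, -0.001], [0.002, -0.001, -1.0]]
wrist_force: [0.5, -0.8, -5.7]
gripper_width: 0.614
[0.49420907 0.08880304 0.06834033] [ 0.   1.4 -0.1  0.4  7.6  0. ] [ 1.52987682 -0.37341964 -3.40648266]
```

View pics/w7.png

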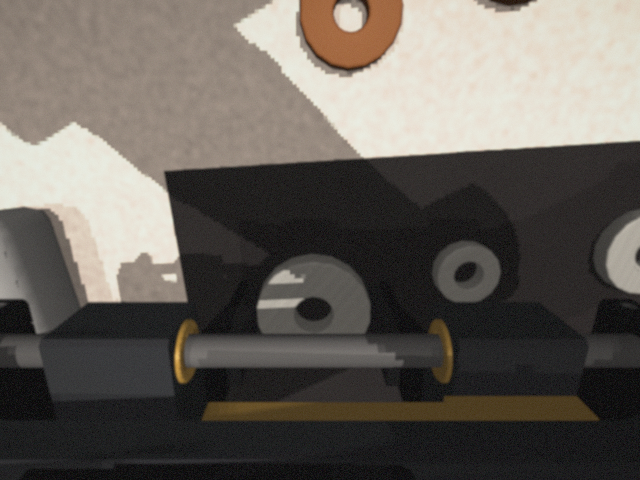

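```bash
python3 -m jog '[[-1,-2,-3.3,0,0,0],[-1,-2,-3.3,0,0,0],[-1,-2,-3.3,0,0,0],[-1,-2,-3.3,0,0,0],[-1,-2,-3.3,0,0,0]]' >/dev/null; python3 -m jog '[[-1.1,-3.9,-0.5,0,0,0],[-1.1,-3.9,-0.5,0,0,0],[-1.1,-3.9,0,0,0,0],[-1.1,-3.9,0,0,0,0],[-1.1,-3.9,0,0,0,0]]';python3 -c "
from h import *
c=cap('wrist','w8')
for i in range(3):
  c=cap('wrist','w8');s=sense();print(s['tcp_pos'],s['ee_rot'][:,2],s['joint_velocities'].round(1),s['wrist_force'])
cap('scene','s8')
"
```

```text
time_s: 5.13
tcp_pos: [0.5969, -0.2086, 0.238]
ee_rot: [[-1.0, 0.0, -0.001], [0.0, 1.0, 0.001], [0.001, 0.001, -1.0]]
wrist_force: [1.1, -0.4, -5.9]
gripper_width: 0.611
[ 0.59727287 -0.21200307  0.23652933] [-2.32487986e-03 -3.96696978e-04 -9.99997219e-01] [ 4.  -2.2 -3.3 -2.4 -0.6 -2.5] [ 0.32371469 -0.52912197 -6.79885862]
[ 0.59663151 -0.20968812  0.23652384] [-3.09034539e-03  9.17107033e-04 -9.99994804e-01] [ 3.  -1.9 -1.8 -0.7 -0.3 -0.6] [ 0.16707479 -1.09089348 -7.04255439]
[ 0.59641064 -0.20814151  0.2368936 ] [-0.00301484  0.00116555 -0.99999478] [ 2.4 -1.6 -0.9  0.  -0.1 -0.1] [-0.37342339 -1.33618171 -5.44515173]
```

View pics/w8.png

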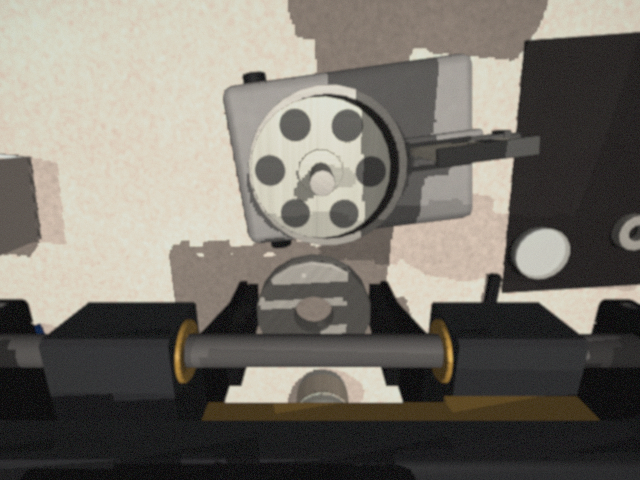

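View pics/s8.png

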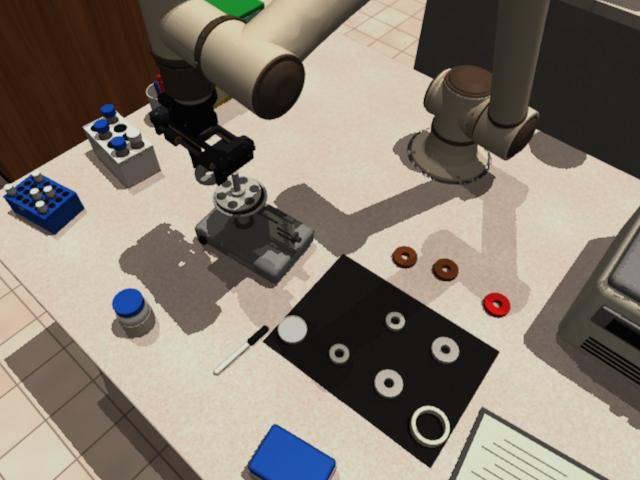

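```bash
python3 -c "
from h import *
f=load('w8')['frame'][:,:,::-1]
cv2.imwrite('pics/e.png',np.hstack([cv2.resize(f[130:230,270:370],None,fx=4,fy=4,interpolation=cv2.INTER_CUBIC),cv2.resize(f[250:350,265:365],None,fx=4,fy=4,interpolation=cv2.INTER_CUBIC)]))"
```

```text
(no output)
```

View pics/e.png

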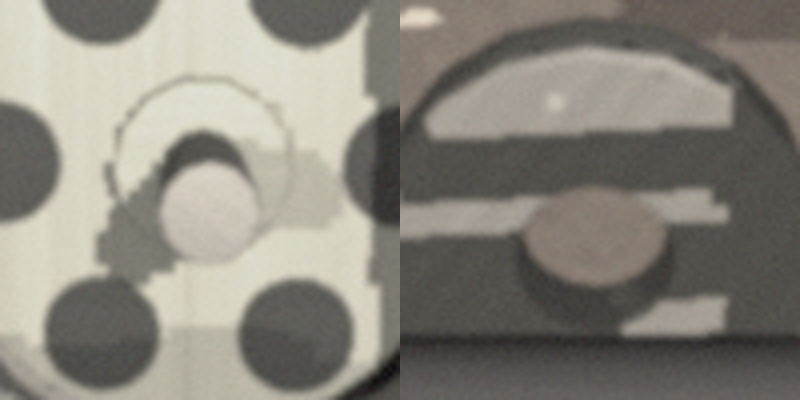

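```bash
python3 -c "
from h import *
c=load('w8');s=sense();W=c['world_to_cam'];cam=-W[:3,:3].T@W[:3,3]
print('cam',cam, s['tcp_pos'])
for z in (.199,.201,.203): print('stem',z,atz(c,322.2,183,z))
h=atz(c,313.75,314.5,.2369+.0097); print('hole',h)
# stem top z from diameter
for z in (.195,.201,.207):
  p=atz(c,322.2,183,z); print(z, np.subtract(proj(c,p+[0,.007,0]),proj(c,p-[0,.007,0])))
# tri with scene/top stem
t=load('top0');s0=load('scene0')
print(tri([(c,322.2,183),(t,425.6,241),(s0,234.6,172)]))
print(tri([(c,322.2,183),(s0,234.6,172)]))
print(tri([(c,322.2,183),(t,425.6,241)]))
"
```

```text
cam [ 0.51561016 -0.20933483  0.40036469] [ 0.59647751 -0.20712341  0.23748156]
stem 0.199 [ 0.54474187 -0.20431717  0.199     ]
stem 0.201 [ 0.54445252 -0.20436701  0.201     ]
stem 0.203 [ 0.54416318 -0.20441684  0.203     ]
hole [ 0.59931005 -0.20932756  0.2466    ]
0.195 [25.01619975 -0.13030465]
0.201 [25.76907729 -0.13422625]
0.207 [26.56867759 -0.13839121]
(array([ 0.54277335, -0.20465439,  0.20235293]), [array([-0.46521174, -2.7571322 ]), array([-0.94654187, -0.07233504]), array([-1.06769328, -0.22135567])])
(array([ 0.54306501, -0.20342   ,  0.20277762]), [array([ 1.84868754, -2.11576879]), array([-0.77035331,  0.00842467])])
(array([ 0.54202496, -0.2048479 ,  0.21092171]), [array([-0.44917148, -1.92555414]), array([-0.10826036, -0.49666073])])
```

```bash
python3 -m jog '[[1.5,0.1,0,0,0,0],[2,0.2,0,0,0,0],[1.5,0.2,0,0,0,0],[0.5,0,0,0,0,0],[0,0,0,0,0,0]]';python3 -c "
from h import *
for i in range(4):
  c=cap('wrist','w9');s=sense();print(s['tcp_pos'],s['ee_rot'][:,2].round(4),s['joint_velocities'].round(1))
"
```

```text
time_s: 5.8
tcp_pos: [0.5412, -0.2009, 0.2396]
ee_rot: [[-1.0, -0.001, 0.001], [-0.001, 1.0, 0.0], [-0.001, 0.0, -1.0]]
wrist_force: [-0.6, -1.3, -5.2]
gripper_width: 0.613
[ 0.54223841 -0.2011797   0.23961991] [ 1.5e-03 -2.0e-04 -1.0e+00] [-0.2  1.4  1.6  0.2  0.1  0. ]
[ 0.54276233 -0.20138485  0.23944511] [ 1.5e-03 -2.0e-04 -1.0e+00] [-0.3  1.   0.8 -0.  -0.1 -0. ]
[ 0.5429676  -0.20153743  0.23919092] [ 1.1e-03 -2.0e-04 -1.0e+00] [-0.4  0.6  0.3  0.  -0.2  0. ]
[ 0.54291851 -0.20167794  0.23893503] [ 5.e-04 -1.e-04 -1.e+00] [-0.3  0.5  0.  -0.1 -0.1 -0. ]
```

View pics/w9.png

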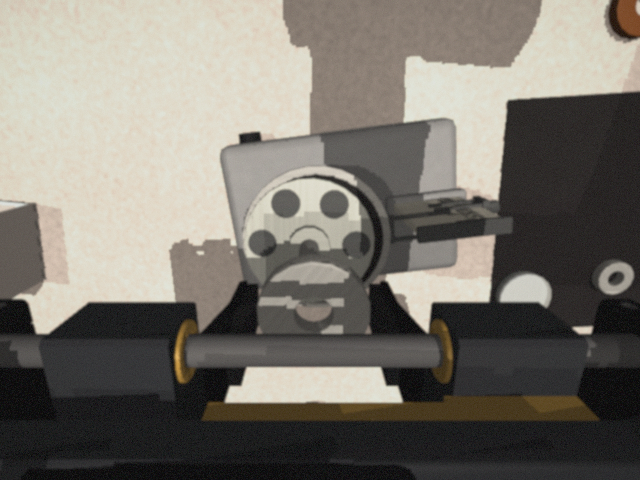

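```bash
python3 -c "
from h import *
c=load('w9')
f=c['frame'][:,:,::-1]
cv2.imwrite('pics/e2.png',np.hstack([cv2.resize(f[210:310,260:360],None,fx=4,fy=4,interpolation=cv2.INTER_CUBIC),cv2.resize(f[250:350,265:365],None,fx=4,fy=4,interpolation=cv2.INTER_CUBIC)]))
for zz in (.2440,.2466,.2486):
  c8=load('w8');h=atz(c8,313.75,314.5,zz);print(h,np.subtract(proj(c8,h+[0,.009,0]),proj(c8,h-[0,.009,0])),np.subtract(proj(c8,h+[0.009,0,0]),proj(c8,h-[0.009,0,0])),proj(c8,h-[.027,0,0]))
  print('w9',atz(c,313.75,314.5,.2389+.0097))
"
```

```text
[ 0.60072533 -0.20932744  0.244     ] [37.80332267 -0.19273263] [ 0.1744426  33.89129194] (np.float64(313.47595441238843), np.float64(261.257506531186))
w9 [ 0.54594534 -0.20115839  0.2486    ]
[ 0.59931005 -0.20932756  0.2466    ] [38.44253729 -0.19599154] [ 0.17739363 34.46462746] (np.float64(313.47109630168467), np.float64(260.31365653285906))
w9 [ 0.54594534 -0.20115839  0.2486    ]
[ 0.59822138 -0.20932766  0.2486    ] [38.94914443 -0.19857437] [ 0.1797325  34.91903197] (np.float64(313.4672404661822), np.float64(259.5645319133258))
w9 [ 0.54594534 -0.20115839  0.2486    ]
```

View pics/e2.png

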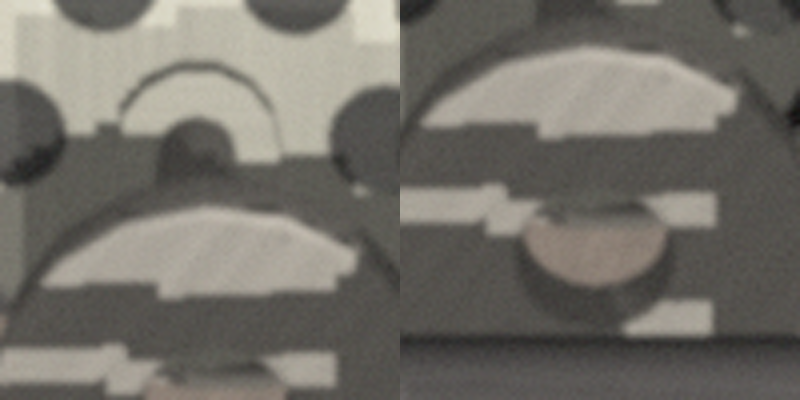

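```bash
python3 -c "
from h import *
c=load('w9')
for z in (.16,.165,.17): print(atz(c,309.1,246,z))
print('shoulder left/right', (atz(c,260+120/4,210+110/4,.152)+atz(c,260+278/4,210+120/4,.152))/2)
c=load('w8')
print('w8 shoulder c',atz(c,270+205/4,130+164/4,.152), 'stem base left-right')
c=load('w9'); W=c['world_to_cam'];print(-W[:3,:3].T@W[:3,3])
"
```

```text
[ 0.54123739 -0.20427558  0.16      ]
[ 0.53958938 -0.20421842  0.165     ]
[ 0.53794137 -0.20416126  0.17      ]
shoulder left/right [ 0.53841079 -0.20387332  0.152     ]
w8 shoulder c [ 0.54350616 -0.20380017  0.152     ] stem base left-right
[ 0.46124829 -0.20150124  0.40268451]
```

```bash
python3 -m jog '[[0.18,-0.3,0.5,0,0,0],[0,0,0.7,0,0,0],[0,0,0.7,0,0,0],[0,0,0.6,0,0,0],[0,0,0,0,0,0]]';python3 -c "
from h import *
for i in range(4):
  c=cap('wrist','w10');s=sense();print(s['tcp_pos'],s['ee_rot'][:,2].round(4),s['joint_velocities'].round(1))
print('hole',atz(c,313.75,314.5,s['tcp_pos'][2]+.0097))
f=c['frame'][:,:,::-1]
cv2.imwrite('pics/e3.png',cv2.resize(f[200:350,240:390],None,fx=4,fy=4,interpolation=cv2.INTER_CUBIC))
"
```

```text
time_s: 6.42
tcp_pos: [0.5392, -0.2048, 0.2115]
ee_rot: [[-1.0, 0.001, -0.004], [0.001, 1.0, 0.001], [0.004, 0.001, -1.0]]
wrist_force: [0.2, -1.4, -6.9]
gripper_width: 0.608
[ 0.53966751 -0.20501476  0.2125512 ] [-2.8e-03  4.0e-04 -1.0e+00] [ 0.1 -0.8  1.4  0.5 -0.3 -0.1]
[ 0.54014085 -0.20513087  0.21337255] [-1.2e-03 -1.0e-04 -1.0e+00] [ 0.2 -0.7  0.9  0.2 -0.1 -0. ]
[ 0.54040153 -0.20516944  0.21393571] [-1.e-04 -3.e-04 -1.e+00] [ 0.1 -0.5  0.5  0.   0.  -0. ]
[ 0.54054531 -0.20512459  0.21422165] [ 5.e-04 -3.e-04 -1.e+00] [-0.  -0.2  0.2 -0.   0.1 -0. ]
hole [ 0.54311022 -0.20477111  0.22392165]
```

View pics/e3.png

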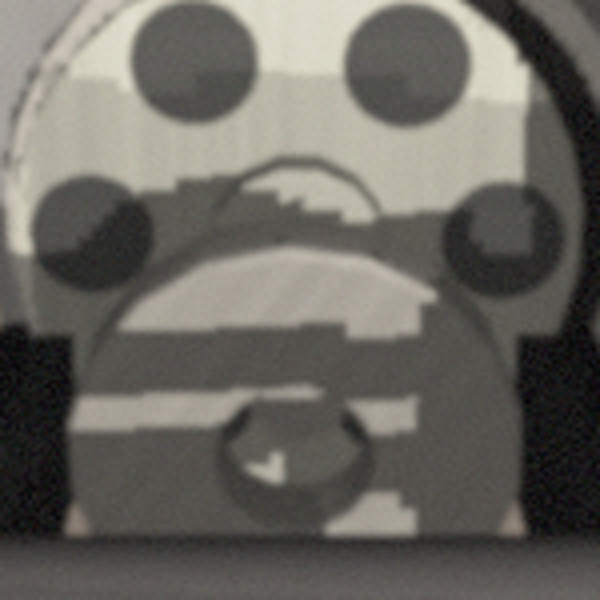

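```bash
python3 -m jog '[[-0.08,0.03,0.2,0,0,0],[0,0,0.4,0,0,0],[0,0,0.5,0,0,0],[0,0,0.4,0,0,0],[0,0,0,0,0,0]]';python3 -c "
from h import *
for i in range(3):
  c=cap('wrist','w11');s=sense();print(s['tcp_pos'],s['ee_rot'][:,2].round(4),s['wrist_force'].round(1))
print('hole',atz(c,313.75,314.5,s['tcp_pos'][2]+.0097))
f=c['frame'][:,:,::-1]
cv2.imwrite('pics/e4.png',cv2.resize(f[200:350,240:390],None,fx=4,fy=4,interpolation=cv2.INTER_CUBIC))
"
```

```text
time_s: 7.03
tcp_pos: [0.5403, -0.2045, 0.1976]
ee_rot: [[-1.0, 0.001, -0.002], [0.001, 1.0, 0.001], [0.002, 0.001, -1.0]]
wrist_force: [-0.6, -2.3, -6.8]
gripper_width: 0.611
[ 0.54058311 -0.20466001  0.19814528] [-1.7e-03  3.0e-04 -1.0e+00] [ 0.  -0.8 -6.8]
[ 0.54090975 -0.20475233  0.19863484] [-8.e-04 -1.e-04 -1.e+00] [ 0.4 -2.3 -6.2]
[ 0.54111009 -0.20477865  0.19895815] [-1.e-04 -2.e-04 -1.e+00] [-0.2 -1.6 -6.1]
hole [ 0.54359596 -0.20436658  0.20865815]
```

View pics/e4.png

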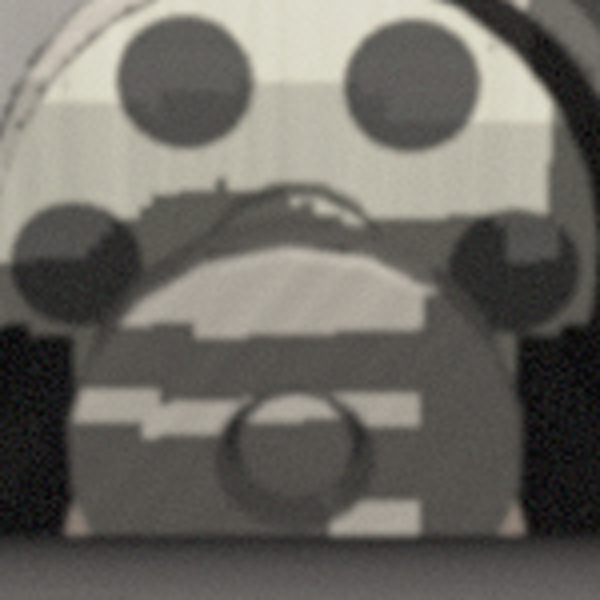

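```bash
python3 -m jog '[[-0.06,0.02,0.1,0,0,0],[-0.06,0.02,0.2,0,0,0],[0,0,0.3,0,0,0],[0,0,0.3,0,0,0],[0,0,0.1,0,0,0]]';python3 -c "
from h import *
c=load('w11');print(atz(c,314.6,311.4,.2015))
for i in range(3):
  c=cap('wrist','w12');s=sense();print(s['tcp_pos'],s['ee_rot'][:,2].round(4),s['wrist_force'].round(1))
print('hole',atz(c,313.75,314.5,s['tcp_pos'][2]+.0097))
f=c['frame'][:,:,::-1]
cv2.imwrite('pics/e5.png',cv2.resize(f[200:350,240:390],None,fx=4,fy=4,interpolation=cv2.INTER_CUBIC))
"
```

```text
time_s: 7.6
tcp_pos: [0.5419, -0.2042, 0.1882]
ee_rot: [[-1.0, 0.0, -0.001], [0.0, 1.0, 0.0], [0.001, 0.0, -1.0]]
wrist_force: [-0.1, -1.7, -7.4]
gripper_width: 0.615
[ 0.54582112 -0.20393875  0.2015    ]
[ 0.5418567  -0.20424575  0.18819012] [-1.3e-03  3.0e-04 -1.0e+00] [-0.4 -1.9 -6.5]
[ 0.54202913 -0.20428483  0.18852883] [-9.e-04  1.e-04 -1.e+00] [-0.3 -1.2 -5.8]
[ 0.54217797 -0.20435736  0.18879818] [-5.e-04 -0.e+00 -1.e+00] [ 0.4 -1.3 -6.4]
hole [ 0.54472027 -0.20391801  0.19849818]
```

View pics/e5.png

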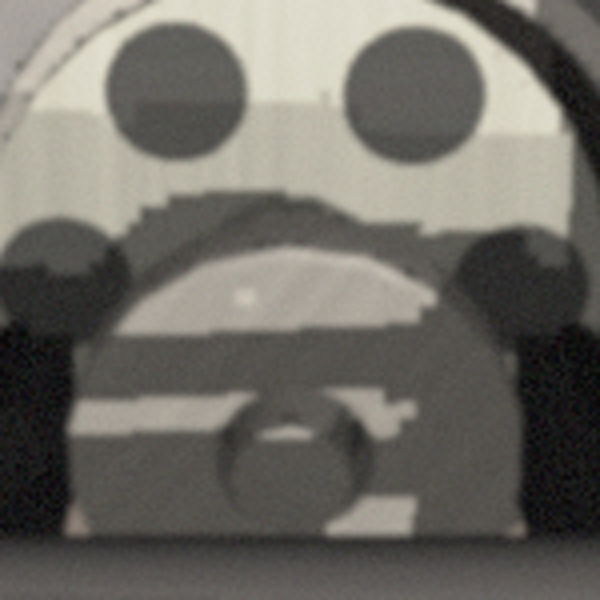

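```bash
python3 -m jog '[[0,0,0.3,0,0,0],[0,0,0.5,0,0,0],[0,0,0.5,0,0,0],[0,0,0.3,0,0,0],[0,0,0.1,0,0,0]]';python3 -m jog '[[0,0,0.2,0,0,0],[0,0,0.4,0,0,0],[0,0,0.4,0,0,0],[0,0,0.3,0,0,0],[0,0,0.1,0,0,0]]';python3 -c "
from h import *
for i in range(3):
  c=cap('wrist','w13');s=sense();print(s['tcp_pos'],s['ee_rot'][:,2].round(4),s['wrist_force'].round(1))
print('hole',atz(c,313.75,314.5,s['tcp_pos'][2]+.0097))
f=c['frame'][:,:,::-1]
cv2.imwrite('pics/e6.png',cv2.resize(f[200:350,240:390],None,fx=4,fy=4,interpolation=cv2.INTER_CUBIC))
f=cap('scene','s13')['frame'][:,:,::-1]
cv2.imwrite('pics/e7.png',cv2.resize(f[140:280,180:340],None,fx=5,fy=5,interpolation=cv2.INTER_CUBIC)[:600])
"
```

```text
time_s: 8.17
tcp_pos: [0.5417, -0.2042, 0.1709]
ee_rot: [[-1.0, 0.0, -0.002], [0.0, 1.0, 0.0], [0.002, 0.0, -1.0]]
wrist_force: [0.3, -1.9, -5.9]
gripper_width: 0.612
time_s: 8.58
tcp_pos: [0.5419, -0.2042, 0.1572]
ee_rot: [[-1.0, 0.0, -0.001], [0.0, 1.0, 0.0], [0.001, 0.0, -1.0]]
wrist_force: [0.1, -1.0, -6.8]
gripper_width: 0.611
[ 0.54192163 -0.20427628  0.15730681] [-1.1e-03  2.0e-04 -1.0e+00] [-0.2 -0.4 -7. ]
[ 0.54211887 -0.20432034  0.15764617] [-6.e-04  1.e-04 -1.e+00] [ 0.3 -0.6 -6. ]
[ 0.54230657 -0.20437204  0.15794194] [-0.e+00 -1.e-04 -1.e+00] [ 1.1 -0.6 -7.2]
hole [ 0.54480027 -0.20394195  0.16764194]
```

View pics/e6.png

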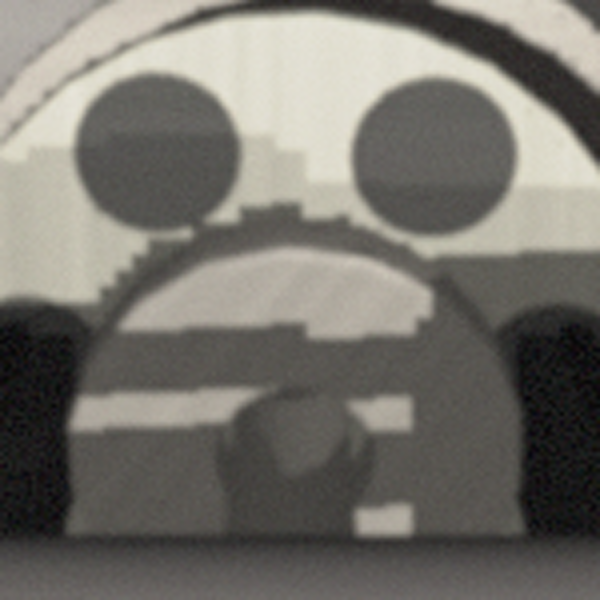

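View pics/e7.png

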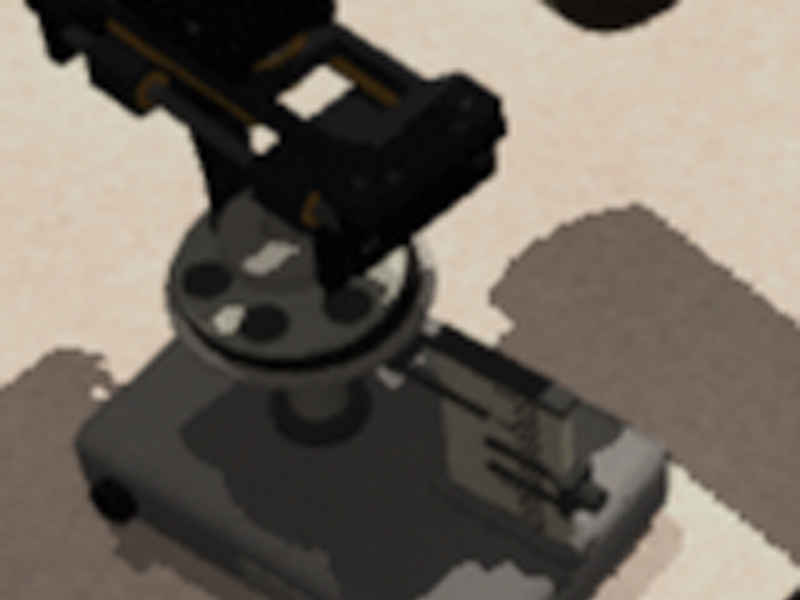

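```bash
python3 -m jog '[[0,0,0.2,0,0,0],[0,0,0.2,0,0,0],[0,0,0.2,0,0,0],[0,0,0.2,0,0,0],[0,0,0.2,0,0,0]]';python3 -m jog '[[0,0,0.2,0,0,0],[0,0,0.2,0,0,0],[0,0,0.15,0,0,0],[0,0,0.1,0,0,0],[0,0,0,0,0,0]]';python3 -c "
from h import *
for i in range(2):
  c=cap('wrist','w14');s=sense();print(s['tcp_pos'],s['ee_rot'][:,2].round(4),s['wrist_force'].round(1))
f=c['frame'][:,:,::-1]
cv2.imwrite('pics/e8.png',cv2.resize(f[200:350,240:390],None,fx=4,fy=4,interpolation=cv2.INTER_CUBIC))
f=cap('scene','s14')['frame'][:,:,::-1]
cv2.imwrite('pics/e9.png',cv2.resize(f[140:280,180:340],None,fx=5,fy=5,interpolation=cv2.INTER_CUBIC)[:600])
"
```

```text
time_s: 9.2
tcp_pos: [0.5427, -0.2044, 0.1481]
ee_rot: [[-1.0, 0.0, 0.001], [0.0, 1.0, -0.0], [-0.001, -0.0, -1.0]]
wrist_force: [0.5, -1.1, -5.3]
gripper_width: 0.613
time_s: 9.62
tcp_pos: [0.5424, -0.2043, 0.1414]
ee_rot: [[-1.0, 0.0, 0.0], [0.0, 1.0, -0.0], [-0.0, -0.0, -1.0]]
wrist_force: [1.0, -0.9, -4.8]
gripper_width: 0.612
[ 0.54239743 -0.20433485  0.14151252] [ 2.e-04 -1.e-04 -1.e+00] [-0.3 -1.3 -4.1]
[ 0.542385   -0.20435509  0.14156695] [ 2.e-04 -1.e-04 -1.e+00] [ 0.2 -1.4 -4.4]
```

View pics/e8.png

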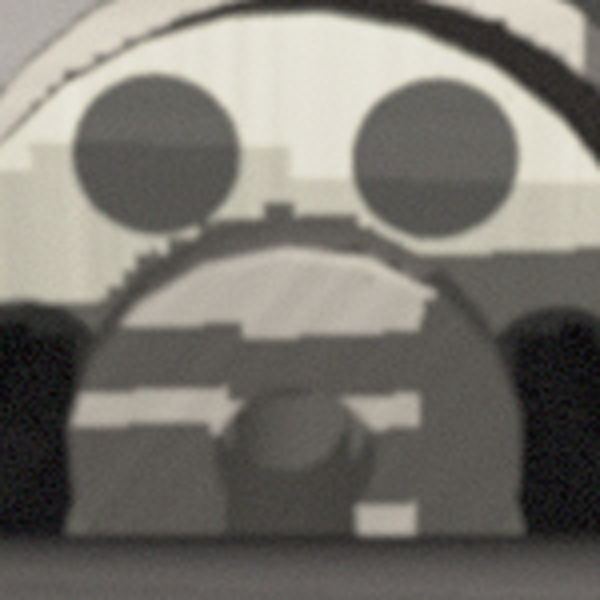

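View pics/e9.png

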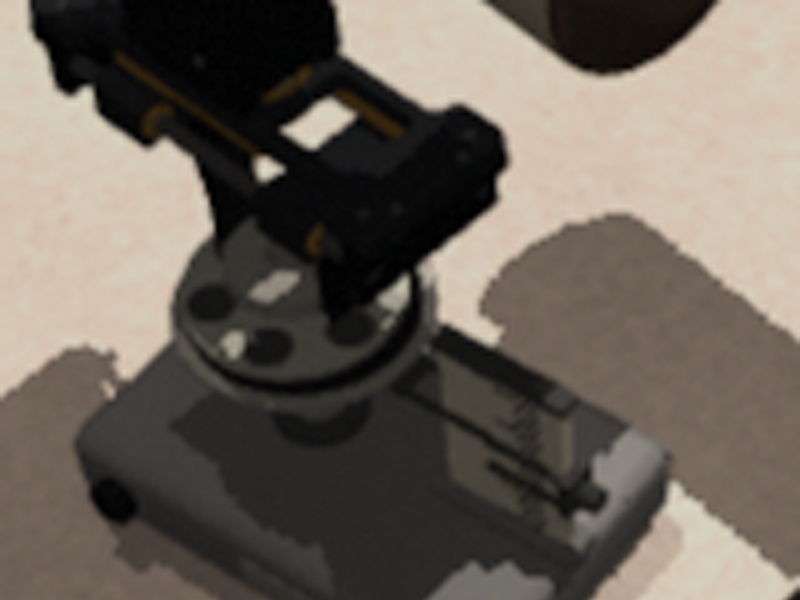

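```bash
python3 -m jog '[[0,0,0,0,0,0],[0,0,0,0,0,0],[0,0,0,0,0,0],[0,0,0,0,0,0],[0,0,0,0,0,0]]' 6.6;python3 -c "
from h import *
for i in range(2):
  c=cap('wrist','w15');s=sense();print(s['tcp_pos'],s['gripper_width'],s['wrist_force'].round(1))
f=c['frame'][:,:,::-1]
cv2.imwrite('pics/e10.png',cv2.resize(f[200:350,240:390],None,fx=4,fy=4,interpolation=cv2.INTER_CUBIC))
"
```

```text
time_s: 10.18
tcp_pos: [0.542, -0.2043, 0.1414]
ee_rot: [[-1.0, 0.0, -0.001], [0.0, 1.0, 0.0], [0.001, 0.0, -1.0]]
wrist_force: [-0.4, -1.6, -6.0]
gripper_width: 0.752
[ 0.54207165 -0.20433049  0.1414076 ] 0.7553750505375602 [ 0.6 -0.7 -4.2]
[ 0.54213549 -0.20433191  0.14144582] 0.7551902311589125 [-0.8 -1.6 -4.5]
```

View pics/e10.png

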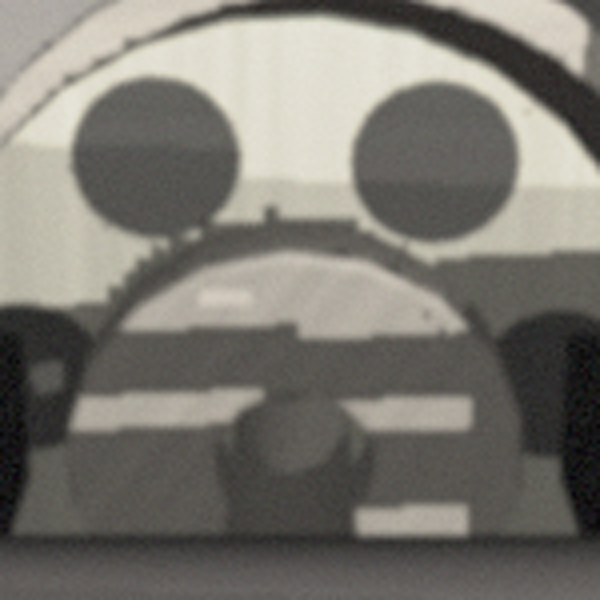

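```bash
python3 -m jog '[[0,0,-0.5,0,0,0],[0,0,-1.2,0,0,0],[0,0,-2.5,0,0,0],[0,0,-4,0,0,0],[0,0,-3.5,0,0,0]]' 6.6; python3 -m jog '[[0.5,4,0,0,0,0],[0.5,4,0,0,0,0],[0.5,4,0,0,0,0],[0.5,4,0,0,0,0],[0.5,4,0,0,0,0]]' 8;python3 -c "
from h import *
print(sense()['tcp_pos'])
f=cap('scene','s16')['frame'][:,:,::-1]
cv2.imwrite('pics/e11.png',cv2.resize(f[160:280,180:330],None,fx=5,fy=5,interpolation=cv2.INTER_CUBIC)[:600])
g=load('scene0')['frame'][:,:,::-1]
cv2.imwrite('pics/e12.png',np.hstack([cv2.resize(x[205:255,255:305],None,fx=8,fy=8,interpolation=cv2.INTER_CUBIC) for x in (g,f)]))
"
```

```text
time_s: 10.7
tcp_pos: [0.5419, -0.2045, 0.2603]
ee_rot: [[-1.0, 0.0, -0.001], [0.0, 1.0, -0.0], [0.001, -0.0, -1.0]]
wrist_force: [1.2, -0.9, -4.5]
gripper_width: 0.762
time_s: 11.12
tcp_pos: [0.5167, -0.0028, 0.2592]
ee_rot: [[-1.0, 0.001, 0.001], [0.001, 1.0, 0.0], [-0.001, 0.0, -1.0]]
wrist_force: [1.0, -0.6, -5.2]
gripper_width: 0.916
[ 0.51671422 -0.00279265  0.25919531]
```

View pics/e11.png

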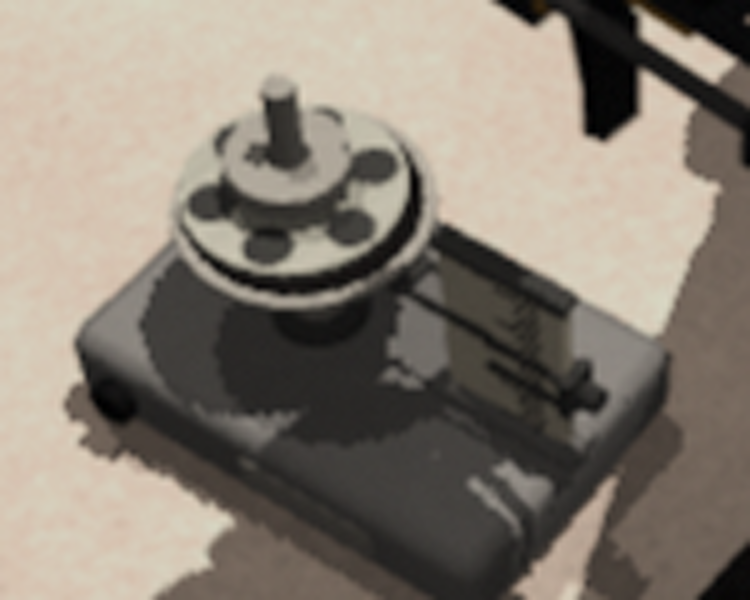

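View pics/e12.png

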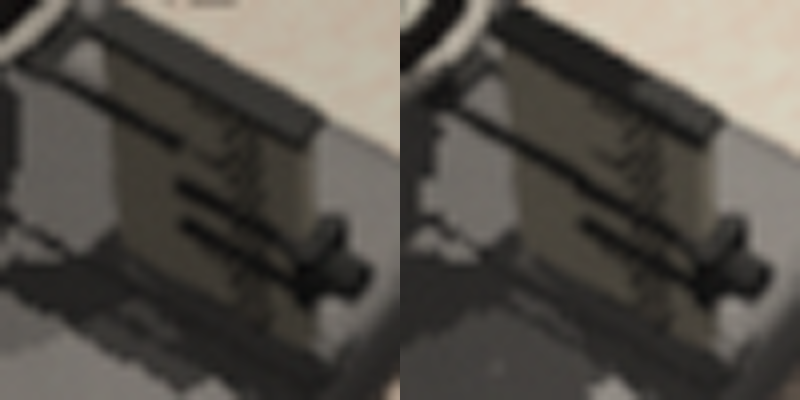

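The first ring is seated. The pointer moved from about (183,145) to (182,180) in the 8x crop, so it still sits above the mark at about (182,205). I need at least a small ring next, and I'll pick the one near (0.498, 0.184).

```bash
python3 -m jog '[[0.4,3.5,1.8,0,0,0],[0.4,3.5,1.8,0,0,0],[0.4,3.5,1.8,0,0,0],[0.4,3.5,1.8,0,0,0],[0.3,3.5,1.8,0,0,0]]' 7; python3 -m jog '[[0,1.2,2.5,0,0,0],[0,0,2.5,0,0,0],[0,0,2.5,0,0,0],[0,0,1.5,0,0,0],[0,0,0,0,0,0]]';python3 -c "
from h import *
for i in range(3):
  c=cap('wrist','w17');s=sense();print(s['tcp_pos'],s['ee_rot'][:,2].round(4))
"
```

```text
time_s: 11.58
tcp_pos: [0.498, 0.1722, 0.1685]
ee_rot: [[-1.0, 0.0, 0.001], [0.0, 1.0, 0.001], [-0.001, 0.001, -1.0]]
wrist_force: [0.9, -0.8, -3.5]
gripper_width: 0.81
time_s: 12.0
tcp_pos: [0.4963, 0.1814, 0.0753]
ee_rot: [[-1.0, 0.001, -0.006], [0.001, 1.0, -0.004], [0.006, -0.004, -1.0]]
wrist_force: [0.5, -1.8, -4.4]
gripper_width: 0.807
[0.49772522 0.18201915 0.0773627 ] [-0.0029 -0.0023 -1.    ]
[0.49882048 0.18263657 0.07879816] [ 0.e+00 -5.e-04 -1.e+00]
[0.49937919 0.18301146 0.07964453] [ 1.8e-03  8.0e-04 -1.0e+00]
```

View pics/w17.png

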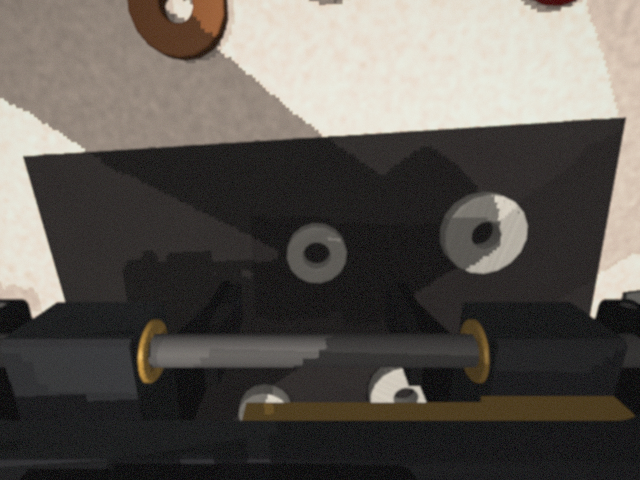

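```bash
python3 -c "
from h import *
c=load('w17');f=c['frame'][:,:,::-1]
cv2.imwrite('pics/e13.png',cv2.resize(f[215:290,280:355],None,fx=8,fy=8,interpolation=cv2.INTER_CUBIC))
p=atz(c,316.8,252.5,.014);print(p,sense()['tcp_pos'])
print([proj(c,p+np.array(d)) for d in ([0,.009,0],[0,-.009,0],[.009,0,0],[-.009,0,0],[-.02,0,0])])
"
```

```text
[0.49681741 0.18511916 0.014     ] [0.49937919 0.18301146 0.07964453]
[(np.float64(330.4433432051905), np.float64(252.50445194199108)), (np.float64(303.1567854768186), np.float64(252.4955481000001)), (np.float64(316.7574677757741), np.float64(265.2511514027256)), (np.float64(316.84348134629784), np.float64(239.4643020103395)), (np.float64(316.89796112623145), np.float64(223.1312760526489))]
```

View pics/e13.png

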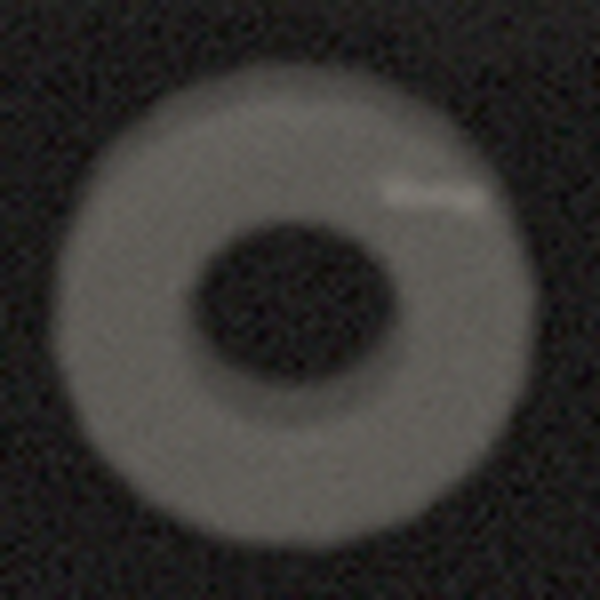

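```bash
python3 -m jog '[[0,0.2,1.5,0,0,0],[0,0,2,0,0,0],[0,0,2,0,0,0],[0,0,1.2,0,0,0],[0,0,0.3,0,0,0]]';python3 -c "
from h import *
for i in range(3):
  c=cap('wrist','w18');s=sense();print(s['tcp_pos'],s['ee_rot'][:,2].round(4))
f=c['frame'][:,:,::-1]
cv2.imwrite('pics/e14.png',cv2.resize(f[250:350,260:360],None,fx=6,fy=6,interpolation=cv2.INTER_CUBIC))
"
```

```text
time_s: 12.57
tcp_pos: [0.4984, 0.1845, 0.0082]
ee_rot: [[-1.0, 0.001, -0.001], [0.001, 1.0, -0.0], [0.001, -0.0, -1.0]]
wrist_force: [-0.3, -1.4, -3.9]
gripper_width: 0.801
[0.49868227 0.18464447 0.00852557] [ 0.e+00 -1.e-04 -1.e+00]
[0.49917011 0.18497867 0.00936472] [ 1.3e-03  7.0e-04 -1.0e+00]
[0.49948482 0.18524296 0.00987967] [ 0.0023  0.0013 -1.    ]
```

View pics/e14.png

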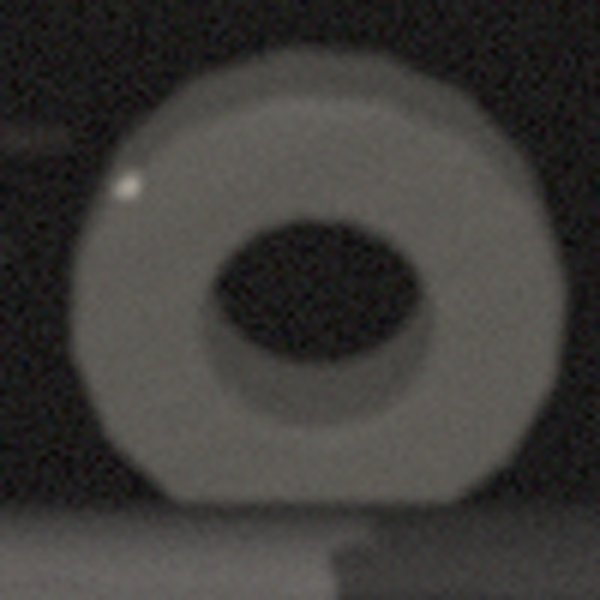

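```bash
python3 -c "
from h import *
c=load('w18');print(atz(c,313.2,303.75,.014),sense()['tcp_pos'])
";python3 -m jog '[[0,0,0.3,0,0,0],[0,0,0.2,0,0,0],[0,0,0,0,0,0],[0,0,0,0,0,0],[0,0,0,0,0,0]]'
```

```text
[0.4990192  0.18509743 0.014     ] [0.49948482 0.18524296 0.00987967]
time_s: 13.13
tcp_pos: [0.4985, 0.1848, 0.0038]
ee_rot: [[-1.0, 0.0, 0.0], [0.0, 1.0, 0.0], [-0.0, 0.0, -1.0]]
wrist_force: [-0.5, -0.9, -4.1]
gripper_width: 0.805
```

```bash
python3 -m jog '[[0,0,0,0,0,0],[0,0,0,0,0,0],[0,0,0,0,0,0],[0,0,0,0,0,0],[0,0,0,0,0,0]]' 3.4;python3 -m jog '[[0,0,-1,0,0,0],[0,0,-2.5,0,0,0],[0,0,-4,0,0,0],[-0.5,-2.5,-3,0,0,0],[-0.5,-2.5,-3,0,0,0]]';python3 -m jog '[[-0.5,-3,-2.5,0,0,0],[-0.5,-3,-2.5,0,0,0],[-0.5,-3,-2.5,0,0,0],[-0.5,-4,-1,0,0,0],[-0.5,-4,-1,0,0,0]]';python3 -m jog '[[-0.5,-4,0,0,0,0],[-0.5,-4,0,0,0,0],[-0.1,-3.9,0,0,0,0],[0,-3,0,0,0,0],[0,-2,0,0,0,0]]';python3 -c "
from h import *
for i in range(4):
  c=cap('wrist','w19');s=sense();print(s['tcp_pos'],s['ee_rot'][:,2].round(4))
"
```

```text
time_s: 13.55
tcp_pos: [0.4984, 0.1847, 0.0035]
ee_rot: [[-1.0, 0.0, -0.0], [0.0, 1.0, -0.0], [0.0, -0.0, -1.0]]
wrist_force: [-0.4, 0.1, -5.2]
gripper_width: 0.51
time_s: 13.97
tcp_pos: [0.5084, 0.1349, 0.141]
ee_rot: [[-1.0, -0.002, 0.001], [-0.002, 1.0, 0.001], [-0.001, 0.001, -1.0]]
wrist_force: [0.9, -1.1, -5.7]
gripper_width: 0.443
time_s: 14.38
tcp_pos: [0.5334, -0.0366, 0.2361]
ee_rot: [[-1.0, -0.001, 0.003], [-0.001, 1.0, 0.001], [-0.003, 0.001, -1.0]]
wrist_force: [1.0, -0.3, -5.8]
gripper_width: 0.443
time_s: 14.8
tcp_pos: [0.5434, -0.2072, 0.2338]
ee_rot: [[-1.0, 0.003, -0.0], [0.003, 1.0, -0.0], [0.0, -0.0, -1.0]]
wrist_force: [0.9, -0.2, -6.3]
gripper_width: 0.44
[ 0.54337055 -0.20916305  0.23364772] [-8.0e-04 -1.1e-03 -1.0e+00]
[ 0.54338639 -0.20724186  0.23352584] [-8.e-04 -2.e-04 -1.e+00]
[ 0.54349307 -0.2057991   0.23350272] [-7.e-04  3.e-04 -1.e+00]
[ 0.54366967 -0.20484686  0.2335912 ] [-5.e-04  4.e-04 -1.e+00]
```

View pics/w19.png

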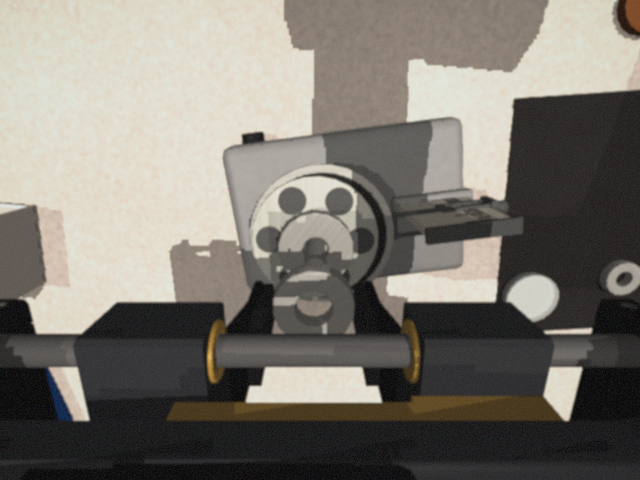

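```bash
python3 -c "
from h import *
c=load('w19');f=c['frame'][:,:,::-1]
cv2.imwrite('pics/e15.png',cv2.resize(f[220:345,250:375],None,fx=4.8,fy=4.8,interpolation=cv2.INTER_CUBIC))
"
```

```text
(no output)
```

View pics/e15.png

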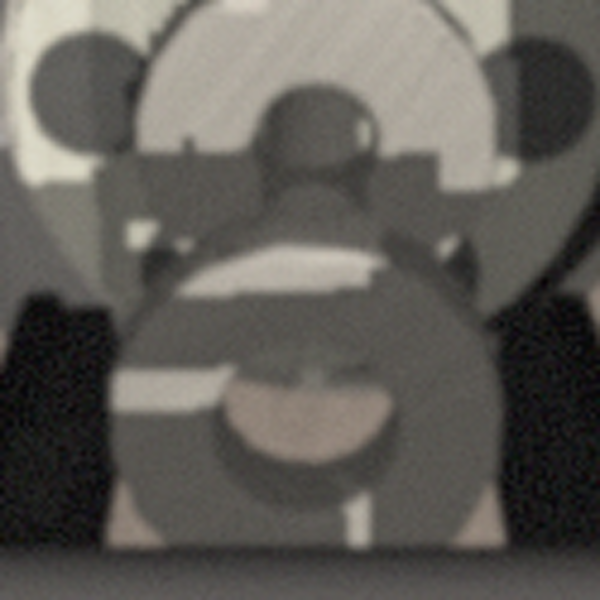

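```bash
python3 -c "
from h import *
c=load('w19');print(atz(c,313.75,309,.2438),sense()['tcp_pos'])
print(proj(c,[.5442,-.2042,.188]))
"
```

```text
[ 0.54316959 -0.2054412   0.2438    ] [ 0.54366967 -0.20484686  0.2335912 ]
(np.float64(315.6046791510421), np.float64(267.11030816517666))
```

```bash
python3 -m jog '[[-0.15,0.13,0.6,0,0,0],[0,0,0.8,0,0,0],[0,0,0.8,0,0,0],[0,0,0.7,0,0,0],[0,0,0.2,0,0,0]]';python3 -c "
from h import *
for i in range(3):
  c=cap('wrist','w20');s=sense();print(s['tcp_pos'],s['ee_rot'][:,2].round(4))
f=c['frame'][:,:,::-1]
cv2.imwrite('pics/e16.png',cv2.resize(f[220:345,250:375],None,fx=4.8,fy=4.8,interpolation=cv2.INTER_CUBIC))
print(atz(c,313.75,309,s['tcp_pos'][2]+.0102))
"
```

```text
time_s: 15.42
tcp_pos: [0.5448, -0.2021, 0.2004]
ee_rot: [[-1.0, -0.0, -0.004], [-0.0, 1.0, 0.001], [0.004, 0.001, -1.0]]
wrist_force: [-0.4, -0.9, -6.1]
gripper_width: 0.443
[ 0.5449776  -0.20238625  0.20064273] [-3.3e-03  6.0e-04 -1.0e+00]
[ 0.54538923 -0.20262344  0.20149285] [-2.e-03  2.e-04 -1.e+00]
[ 0.54577548 -0.20281157  0.20218276] [-7.e-04 -1.e-04 -1.e+00]
[ 0.54476625 -0.20225599  0.21238276]
```

View pics/e16.png

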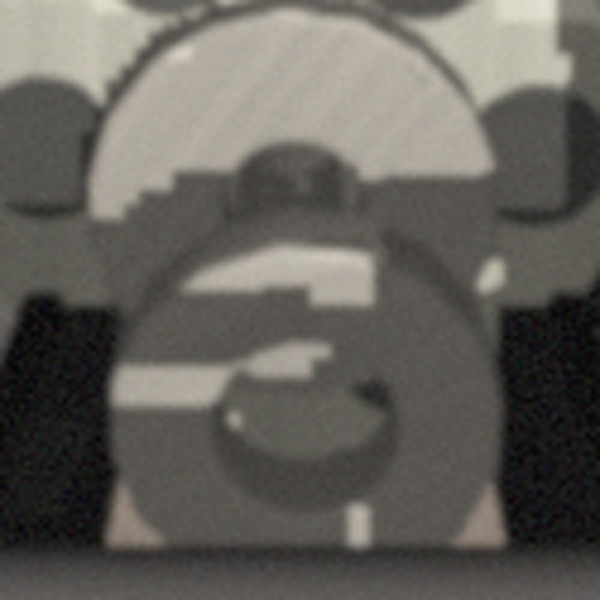

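```bash
python3 -m jog '[[0,-0.16,0.1,0,0,0],[0,0,0.3,0,0,0],[0,0,0.4,0,0,0],[0,0,0.3,0,0,0],[0,0,0.1,0,0,0]]';python3 -c "
from h import *
for i in range(3):
  c=cap('wrist','w21');s=sense();print(s['tcp_pos'],s['ee_rot'][:,2].round(4))
f=c['frame'][:,:,::-1]
cv2.imwrite('pics/e17.png',cv2.resize(f[220:345,250:375],None,fx=4.8,fy=4.8,interpolation=cv2.INTER_CUBIC))
print(atz(c,313.75,309,s['tcp_pos'][2]+.0102))
"
```

```text
time_s: 15.98
tcp_pos: [0.5456, -0.2047, 0.19]
ee_rot: [[-1.0, 0.0, -0.0], [0.0, 1.0, 0.0], [0.0, 0.0, -1.0]]
wrist_force: [-1.0, -1.3, -4.9]
gripper_width: 0.441
[ 0.54558385 -0.20464134  0.18997425] [-6.e-04  1.e-04 -1.e+00]
[ 0.54564385 -0.20466204  0.19021246] [-5.e-04  0.e+00 -1.e+00]
[ 0.54569617 -0.20467318  0.19040154] [-3.e-04 -0.e+00 -1.e+00]
[ 0.54524951 -0.20427968  0.20060154]
```

View pics/e17.png

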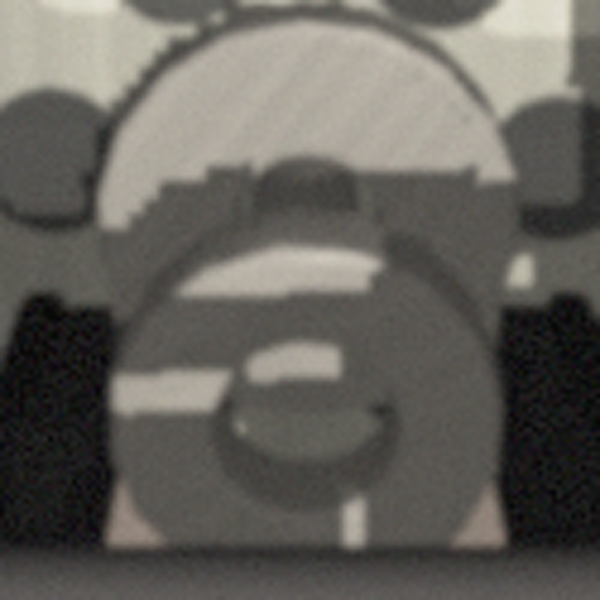

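```bash
python3 -m jog '[[0.07,0.02,0.1,0,0,0],[0,0,0.2,0,0,0],[0,0,0.3,0,0,0],[0,0,0.2,0,0,0],[0,0,0.1,0,0,0]]';python3 -c "
from h import *
for i in range(3):
  c=cap('wrist','w22');s=sense();print(s['tcp_pos'],s['ee_rot'][:,2].round(4))
f=c['frame'][:,:,::-1]
cv2.imwrite('pics/e18.png',cv2.resize(f[220:345,250:375],None,fx=4.8,fy=4.8,interpolation=cv2.INTER_CUBIC))
print(atz(c,313.75,309,s['tcp_pos'][2]+.0102))
"
```

```text
time_s: 16.55
tcp_pos: [0.5453, -0.2045, 0.1813]
ee_rot: [[-1.0, 0.0, 0.0], [0.0, 1.0, -0.0], [-0.0, -0.0, -1.0]]
wrist_force: [0.4, -1.6, -3.3]
gripper_width: 0.444
[ 0.54521555 -0.20447511  0.1812107 ] [ 2.e-04 -1.e-04 -1.e+00]
[ 0.54526086 -0.20447268  0.18139108] [ 3.e-04 -1.e-04 -1.e+00]
[ 0.54528412 -0.20448925  0.18151069] [ 3.e-04 -2.e-04 -1.e+00]
[ 0.54488725 -0.20410427  0.19171069]
```

View pics/e18.png

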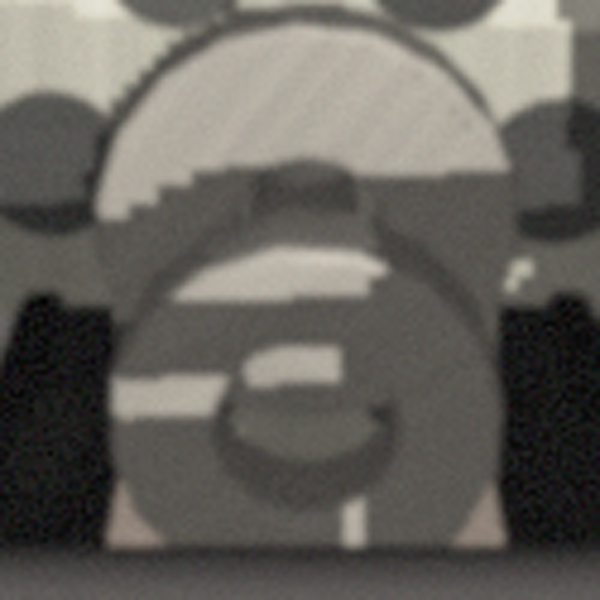

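The big ring's outline under the tool hasn't changed while I lowered, so the small ring is resting on the stem top instead of threading. I'll raise it gently and measure the stem again.

```bash
python3 -m jog '[[0,0,-0.4,0,0,0],[0,0,-0.5,0,0,0],[0,0,-0.5,0,0,0],[0,0,-0.6,0,0,0],[0,0,-0.8,0,0,0]]'; python3 -m jog '[[-1,0,-1,0,0,0],[-2,0,0,0,0,0],[-1.5,0,0,0,0,0],[-0.5,0,0,0,0,0],[0,0,0,0,0,0]]';python3 -c "
from h import *
for i in range(4):
  c=cap('wrist','w23');s=sense();print(s['tcp_pos'],s['ee_rot'][:,2].round(4))
f=c['frame'][:,:,::-1]
cv2.imwrite('pics/e19.png',cv2.resize(f[130:350,230:400],None,fx=4,fy=4,interpolation=cv2.INTER_CUBIC)[-600:] if 0 else cv2.resize(f[200:350,240:390],None,fx=4,fy=4,interpolation=cv2.INTER_CUBIC))
"
```

```text
time_s: 17.12
tcp_pos: [0.5447, -0.2043, 0.2098]
ee_rot: [[-1.0, 0.0, -0.001], [0.0, 1.0, 0.0], [0.001, 0.0, -1.0]]
wrist_force: [-0.1, -1.0, -5.5]
gripper_width: 0.444
time_s: 17.53
tcp_pos: [0.5957, -0.2043, 0.2193]
ee_rot: [[-1.0, 0.0, -0.0], [0.0, 1.0, 0.0], [0.0, 0.0, -1.0]]
wrist_force: [0.6, -1.6, -4.9]
gripper_width: 0.444
[ 0.59480431 -0.20429654  0.21920914] [-1.1e-03  4.0e-04 -1.0e+00]
[ 0.59434707 -0.20437774  0.21928876] [-1.2e-03  3.0e-04 -1.0e+00]
[ 0.59419541 -0.2044145   0.21943717] [-1.e-03  3.e-04 -1.e+00]
[ 0.5941977  -0.2044514   0.21958895] [-6.e-04  2.e-04 -1.e+00]
```

View pics/w23.png

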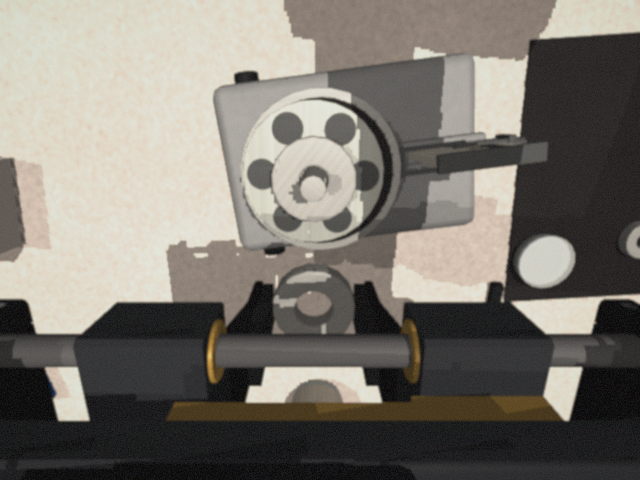

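```bash
python3 -c "
from h import *
c=load('w23');f=c['frame'][:,:,::-1]
cv2.imwrite('pics/e20.png',np.hstack([cv2.resize(f[150:225,275:350],None,fx=5.3,fy=5.3,interpolation=cv2.INTER_CUBIC),cv2.resize(f[265:340,275:350],None,fx=5.3,fy=5.3,interpolation=cv2.INTER_CUBIC)]))
"
```

```text
(no output)
```

View pics/e20.png

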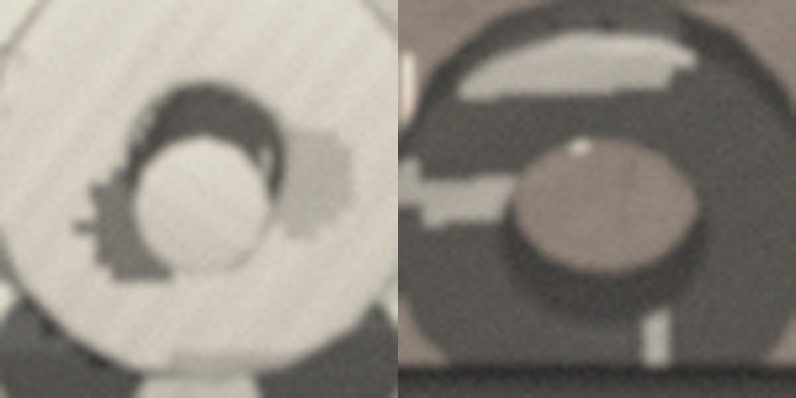

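```bash
python3 -c "
from h import *
c=load('w23');W=c['world_to_cam']
h=atz(c,313.7,308.1,.2297);print('hole',h,'depth',-(W[:3,:3]@h+W[:3,3])[2])
for z in (.187,.19,.193,.196,.199):
  p=atz(c,313.2,188.7,z);print(p,-(W[:3,:3]@p+W[:3,3])[2])
c=load('w8');W=c['world_to_cam']
for z in (.199,.202,.205,.208):
  p=atz(c,322.2,183,z);print('w8',p,-(W[:3,:3]@p+W[:3,3])[2])
h=atz(c,313.75,314.5,.2466);print('hole8',h,-(W[:3,:3]@h+W[:3,3])[2])
print(366.4*14/24.5,366.4*18/39.7)
"
```

```text
hole [ 0.59343764 -0.20405923  0.2297    ] depth 0.17038527501051642
[ 0.54465703 -0.20425684  0.187     ] 0.19677291822422355
[ 0.54417019 -0.20425804  0.19      ] 0.19376296238278823
[ 0.54368335 -0.20425924  0.193     ] 0.19075300654135288
[ 0.54319651 -0.20426043  0.196     ] 0.18774305069991754
[ 0.54270967 -0.20426163  0.199     ] 0.18473309485848216
w8 [ 0.54474187 -0.20431717  0.199     ] 0.20105026179342503
w8 [ 0.54430785 -0.20439192  0.202     ] 0.19805494625361172
w8 [ 0.54387384 -0.20446668  0.205     ] 0.19505963071379845
w8 [ 0.54343982 -0.20454143  0.208     ] 0.19206431517398517
hole8 [ 0.59931005 -0.20932756  0.2466    ] 0.17155278588998843
209.37142857142854 166.12594458438286
```

```bash
python3 -c "
from h import *
o=[]
for n,(v,u) in (('w22',(280,290)),('w21',(280,290)),('w20',(280,290)),('w12',(286,290))):
  f=load(n)['frame'][:,:,::-1].astype(float)
  a=cv2.resize(f[v:v+48,u:u+48],None,fx=8,fy=8,interpolation=cv2.INTER_CUBIC)
  o.append(np.clip((a-25)*2.4,0,255))
im=np.vstack([np.hstack(o[:2]),np.hstack(o[2:])]);cv2.imwrite('pics/e21.png',cv2.resize(im,(600,600)) if 0 else im[:, :]);print(im.shape)
cv2.imwrite('pics/e21.png',cv2.resize(im,(600,600)))
"
```

```text
(768, 768, 3)[ WARN:0@0.730] global loadsave.cpp:1063 imwrite_ Unsupported depth image for selected encoder is fallbacked to CV_8U.
```

View pics/e21.png

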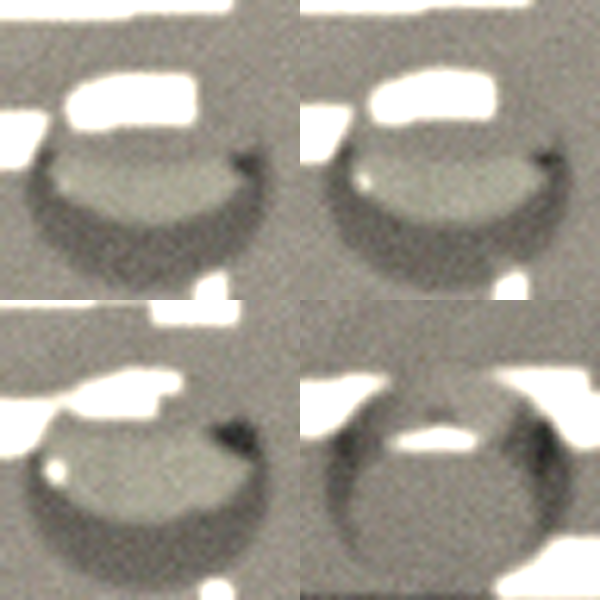

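```bash
python3 -c "
from h import *
c=load('w22');tz=.1815
hz=tz+.0102
print('hole',atz(c,313.75,309,hz),'tops',[np.round((np.array(proj(c,[x,-.2042,hz-.012]))-[290,280])*6.25,0) for x in (.542,.544,.546,.548)])
print('near edge/far edge for .544', [np.round((np.array(proj(c,[x,-.2042,hz-.012]))-[290,280])*6.25,0) for x in (.537,.551)])
print('stem base near edge ->', atz(c,250+307/4.8,220+160/4.8,hz-.012-.038)+[.007,0,0],atz(c,250+307/4.8,220+160/4.8,hz-.012-.038)+[.009,0,0])
# big ring outer edges in e18: left 97,right 512 at y~215 ; top y=10(bottom edge) / 22 top face
for zz in (.1417,.135,.148,.155):
  p=atz(c,250+304/4.8,220+25/4.8,zz);print(zz,p+[.027,0,0],np.subtract(proj(c,p+[.027,.027,0]),proj(c,p+[.027,-.027,0]))*4.8)
"
```

```text
hole [ 0.54489292 -0.20410425  0.1917    ] tops [array([147.,  76.]), array([147.,  99.]), array([147., 122.]), array([147., 145.])]
near edge/far edge for .544 [array([147.,  18.]), array([147., 178.])]
stem base near edge -> [ 0.54201795 -0.20391047  0.1417    ] [ 0.54401795 -0.20391047  0.1417    ]
0.1417 [ 0.54492951 -0.20427833  0.1417    ] [ 4.35242360e+02 -4.24810935e-02]
0.135 [ 0.54671788 -0.20427547  0.135     ] [ 4.21846320e+02 -4.09480169e-02]
0.148 [ 0.54324791 -0.20428102  0.148     ] [ 4.48638652e+02 -4.40285262e-02]
0.155 [ 0.54137946 -0.204284    0.155     ] [ 4.64524847e+02 -4.58821419e-02]
```

```bash
python3 -m jog '[[1.5,-0.04,0,0,0,0],[2,0,0,0,0,0],[1.3,0,0.4,0,0,0],[0.26,0,0.6,0,0,0],[0,0,0.5,0,0,0]]';python3 -c "
from h import *
for i in range(4):
  c=cap('wrist','w24');s=sense();print(s['tcp_pos'],s['ee_rot'][:,2].round(4))
f=c['frame'][:,:,::-1]
cv2.imwrite('pics/e22.png',cv2.resize(f[220:345,250:375],None,fx=4.8,fy=4.8,interpolation=cv2.INTER_CUBIC))
print(atz(c,313.75,309,s['tcp_pos'][2]+.0102))
"
```

```text
time_s: 18.15
tcp_pos: [0.5435, -0.2049, 0.2048]
ee_rot: [[-1.0, 0.001, 0.001], [0.001, 1.0, 0.0], [-0.001, 0.0, -1.0]]
wrist_force: [-0.2, -0.6, -5.7]
gripper_width: 0.446
[ 0.54362398 -0.20469336  0.20332155] [-1.3e-03  6.0e-04 -1.0e+00]
[ 0.54412623 -0.20474807  0.20357812] [-1.4e-03  3.0e-04 -1.0e+00]
[ 0.54466482 -0.20484611  0.20398966] [-8.e-04 -1.e-04 -1.e+00]
[ 0.54504762 -0.20486621  0.2042763 ] [-1.e-04 -2.e-04 -1.e+00]
[ 0.54424505 -0.20446742  0.2144763 ]
```

View pics/e22.png

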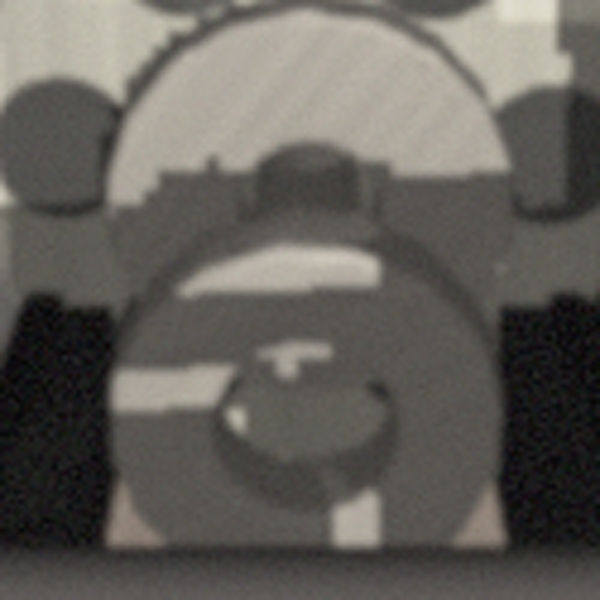

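```bash
python3 -m jog '[[0.14,0,0.1,0,0,0],[0,0,0.4,0,0,0],[0,0,0.5,0,0,0],[0,0,0.5,0,0,0],[0,0,0.2,0,0,0]]';python3 -c "
from h import *
for i in range(2):
  c=cap('wrist','w25');s=sense();print(s['tcp_pos'],s['ee_rot'][:,2].round(4))
f=c['frame'][:,:,::-1]
cv2.imwrite('pics/e23.png',cv2.resize(f[220:345,250:375],None,fx=4.8,fy=4.8,interpolation=cv2.INTER_CUBIC))
print(atz(c,313.75,309,s['tcp_pos'][2]+.0102))
"
```

```text
time_s: 18.77
tcp_pos: [0.5426, -0.2047, 0.1861]
ee_rot: [[-1.0, 0.0, -0.002], [0.0, 1.0, 0.001], [0.002, 0.001, -1.0]]
wrist_force: [-0.9, -0.8, -5.8]
gripper_width: 0.442
[ 0.54247356 -0.20466683  0.18606605] [-2.3e-03  5.0e-04 -1.0e+00]
[ 0.54269671 -0.2047705   0.18661097] [-1.7e-03  2.0e-04 -1.0e+00]
[ 0.54191393 -0.20429095  0.19681097]
```

View pics/e23.png

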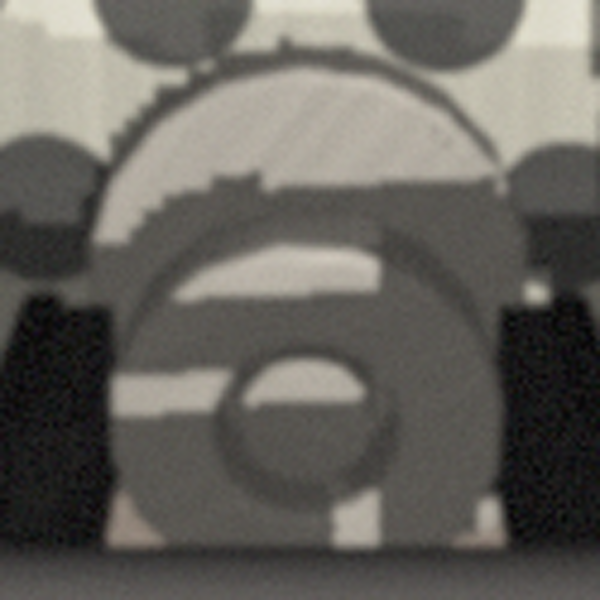

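```bash
python3 -m jog '[[-0.07,0,0.2,0,0,0],[0,0,0.5,0,0,0],[0,0,0.6,0,0,0],[0,0,0.5,0,0,0],[0,0,0.2,0,0,0]]';python3 -c "
from h import *
for i in range(2):
  c=cap('wrist','w26');s=sense();print(s['tcp_pos'],s['ee_rot'][:,2].round(4))
f=c['frame'][:,:,::-1]
cv2.imwrite('pics/e24.png',cv2.resize(f[220:345,250:375],None,fx=4.8,fy=4.8,interpolation=cv2.INTER_CUBIC))
print(atz(c,313.75,309,s['tcp_pos'][2]+.0102))
"
```

```text
time_s: 19.28
tcp_pos: [0.5431, -0.2047, 0.1662]
ee_rot: [[-1.0, 0.001, -0.002], [0.001, 1.0, 0.001], [0.002, 0.001, -1.0]]
wrist_force: [-0.6, -1.3, -5.5]
gripper_width: 0.444
[ 0.54307821 -0.2046725   0.16612258] [-2.2e-03  5.0e-04 -1.0e+00]
[ 0.54336255 -0.20478305  0.16669353] [-1.5e-03  2.0e-04 -1.0e+00]
[ 0.54253204 -0.2043129   0.17689353]
```

View pics/e24.png

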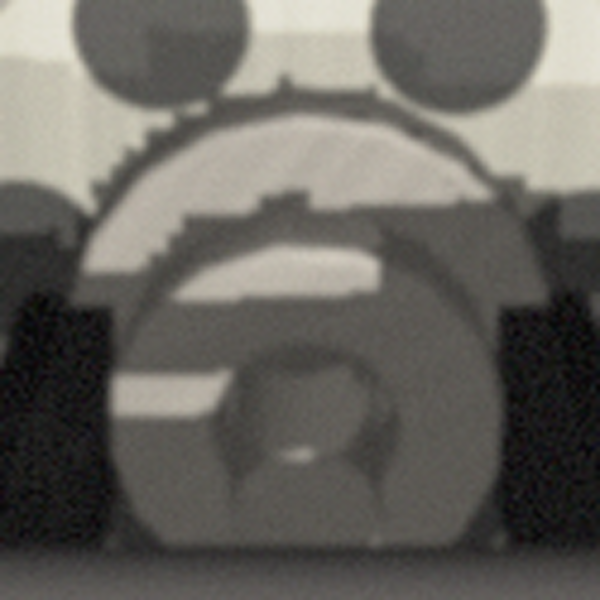

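```bash
python3 -m jog '[[0,0,0.1,0,0,0],[0,0,0.3,0,0,0],[0,0,0.3,0,0,0],[0,0,0.2,0,0,0],[0,0,0.1,0,0,0]]';python3 -m jog '[[0,0,0.2,0,0,0],[0,0,0.2,0,0,0],[0,0,0.2,0,0,0],[0,0,0.1,0,0,0],[0,0,0,0,0,0]]';python3 -c "
from h import *
for i in range(2):
  c=cap('wrist','w27');s=sense();print(s['tcp_pos'],s['ee_rot'][:,2].round(4),s['wrist_force'])
f=c['frame'][:,:,::-1]
cv2.imwrite('pics/e25.png',cv2.resize(f[220:345,250:375],None,fx=4.8,fy=4.8,interpolation=cv2.INTER_CUBIC))
f=cap('scene','s27')['frame'][:,:,::-1]
g=load('s16')['frame'][:,:,::-1]
cv2.imwrite('pics/e26.png',np.hstack([cv2.resize(x[190:255,225:305],None,fx=5,fy=5,interpolation=cv2.INTER_CUBIC) for x in (g,f)]))
"
```

```text
time_s: 19.8
tcp_pos: [0.5436, -0.2048, 0.1571]
ee_rot: [[-1.0, 0.0, -0.001], [0.0, 1.0, 0.0], [0.001, 0.0, -1.0]]
wrist_force: [-0.0, -0.6, -5.0]
gripper_width: 0.439
time_s: 20.22
tcp_pos: [0.5438, -0.2049, 0.1503]
ee_rot: [[-1.0, 0.0, -0.0], [0.0, 1.0, -0.0], [0.0, -0.0, -1.0]]
wrist_force: [0.4, -1.1, -5.0]
gripper_width: 0.441
[ 0.54379924 -0.20488054  0.15046403] [-0.e+00 -1.e-04 -1.e+00] [-0.58448337 -1.39316015 -4.59589368]
[ 0.54383659 -0.20486118  0.1505602 ] [ 1.e-04 -1.e-04 -1.e+00] [-0.04531577 -1.95790387 -4.72366161]
```

View pics/e25.png

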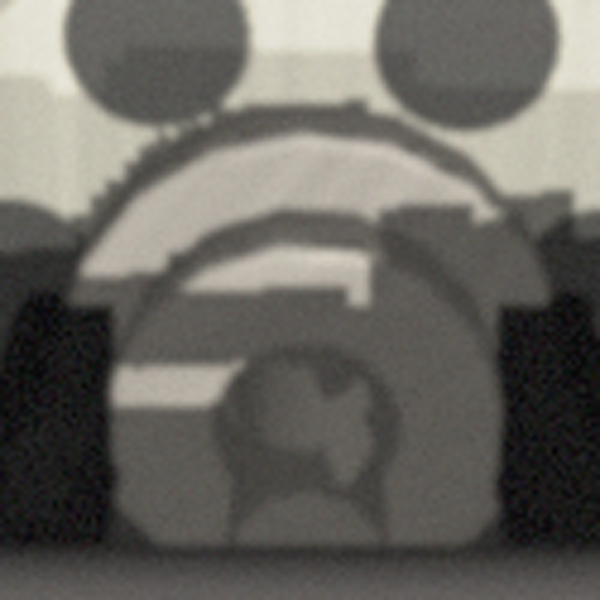

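View pics/e26.png

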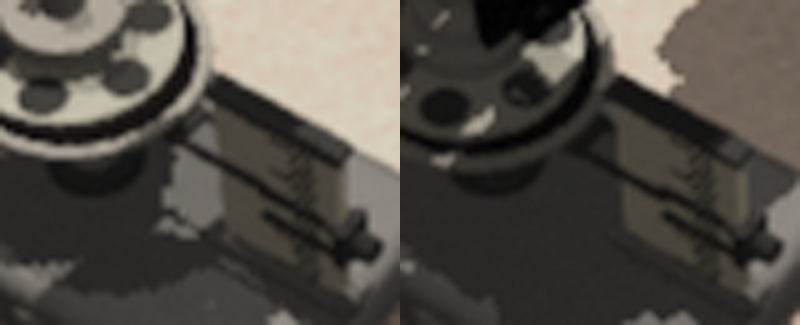

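```bash
python3 -m jog '[[0,0,0.1,0,0,0],[0,0,0.15,0,0,0],[0,0,0.15,0,0,0],[0,0,0.1,0,0,0],[0,0,0,0,0,0]]';python3 -m jog '[[0,0,0,0,0,0],[0,0,0,0,0,0],[0,0,0,0,0,0],[0,0,0,0,0,0],[0,0,0,0,0,0]]' 5.2;python3 -c "
from h import *
for i in range(2):
  c=cap('wrist','w28');s=sense();print(s['tcp_pos'],s['gripper_width'],s['wrist_force'])
f=c['frame'][:,:,::-1]
cv2.imwrite('pics/e27.png',cv2.resize(f[220:345,250:375],None,fx=4.8,fy=4.8,interpolation=cv2.INTER_CUBIC))
"
```

```text
time_s: 20.78
tcp_pos: [0.5438, -0.2049, 0.1453]
ee_rot: [[-1.0, 0.0, -0.0], [0.0, 1.0, -0.0], [0.0, -0.0, -1.0]]
wrist_force: [0.4, -0.5, -3.5]
gripper_width: 0.443
time_s: 21.2
tcp_pos: [0.5438, -0.2048, 0.1455]
ee_rot: [[-1.0, 0.0, 0.0], [0.0, 1.0, 0.0], [-0.0, 0.0, -1.0]]
wrist_force: [-0.4, -1.9, -5.1]
gripper_width: 0.589
[ 0.54380274 -0.20479781  0.14551041] 0.5961977123085329 [ 0.30312011 -1.18344148 -4.27947372]
[ 0.54379684 -0.2047687   0.14547551] 0.590747783768661 [-0.04551396 -0.65340603 -4.69058852]
```

View pics/e27.png

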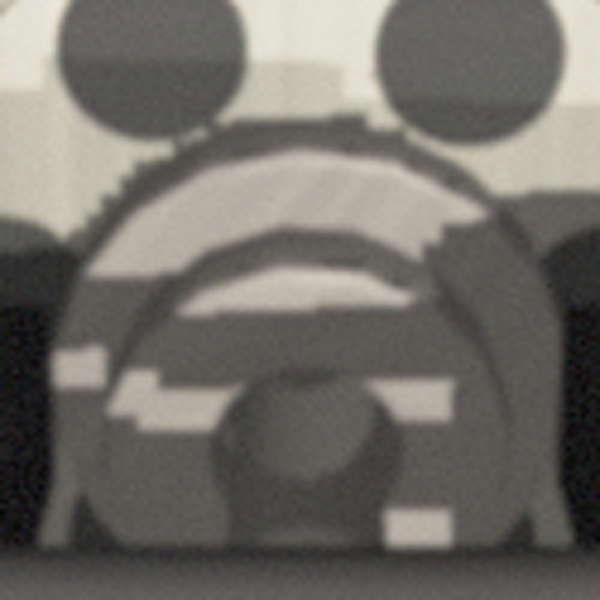

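```bash
python3 -m jog '[[0,0,-0.4,0,0,0],[0,0,-1.2,0,0,0],[0,0,-2.8,0,0,0],[0,0,-4,0,0,0],[0,0,-4,0,0,0]]' 5.2; python3 -m jog '[[1.5,3.5,0,0,0,0],[1.5,3.5,0,0,0,0],[1.5,3.5,0,0,0,0],[1.5,3.5,0,0,0,0],[1.5,3.5,0,0,0,0]]' 7;python3 -c "
from h import *
print(sense()['tcp_pos'])
f=cap('scene','s29')['frame'][:,:,::-1]
g=load('s16')['frame'][:,:,::-1]
cv2.imwrite('pics/e28.png',np.hstack([cv2.resize(x[205:255,255:305],None,fx=8,fy=8,interpolation=cv2.INTER_CUBIC) for x in (g,f)]))
cv2.imwrite('pics/e29.png',cv2.resize(f[160:280,180:330],None,fx=5,fy=5,interpolation=cv2.INTER_CUBIC)[:600])
"
```

```text
time_s: 21.72
tcp_pos: [0.543, -0.2048, 0.2704]
ee_rot: [[-1.0, 0.0, -0.003], [0.0, 1.0, 0.0], [0.003, 0.0, -1.0]]
wrist_force: [1.3, -1.3, -5.1]
gripper_width: 0.597
time_s: 22.13
tcp_pos: [0.4678, -0.0286, 0.27]
ee_rot: [[-1.0, 0.001, 0.001], [0.001, 1.0, 0.0], [-0.001, 0.0, -1.0]]
wrist_force: [1.1, -0.3, -5.0]
gripper_width: 0.793
[ 0.46784561 -0.02860462  0.26995872]
```

View pics/e28.png

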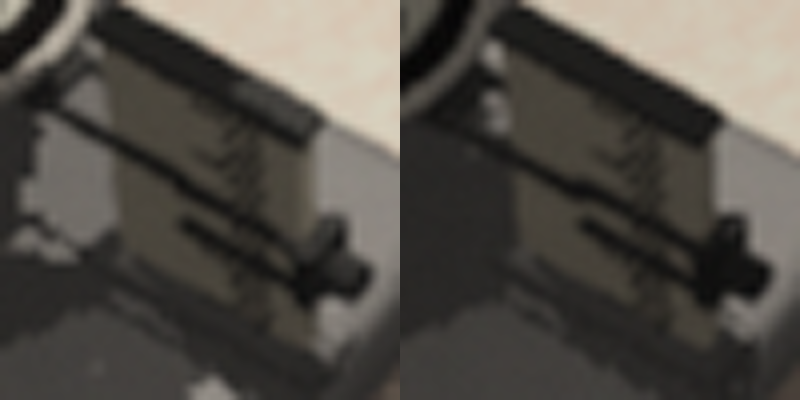

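View pics/e29.png

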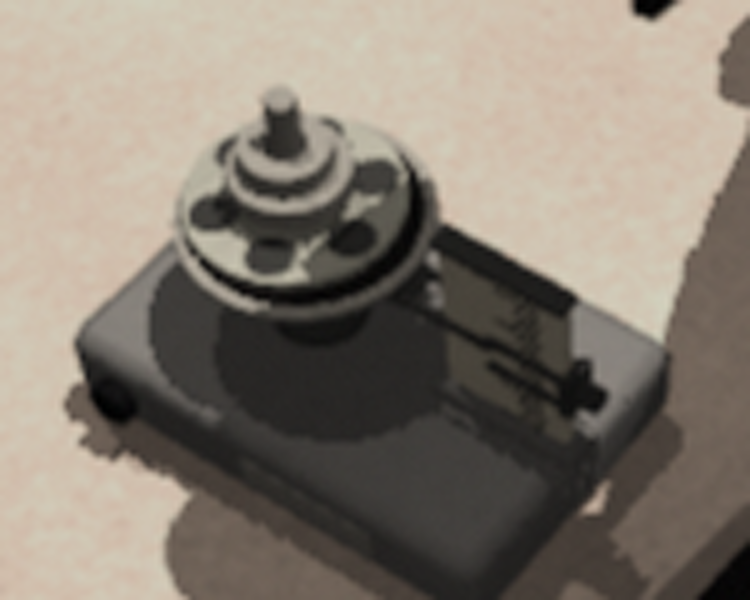

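```bash
python3 -m jog '[[0,-1.4,0,0,-7,0],[0,-1.4,0,0,-7,0],[0,-1.4,0,0,-7,0],[0,-1.4,0,0,-7,0],[0,-1.4,0,0,-7,0]]';python3 -m jog '[[0.9,0,1,0,-7,0],[1.4,0,1.5,0,0,0],[1.4,0,1.5,0,0,0],[1.4,0,1.5,0,0,0],[0.9,0,1,0,0,0]]';python3 -c "
from h import *
for i in range(3):
  c=cap('wrist','w30');s=sense();print(s['tcp_pos'],s['ee_rot'][:,2].round(4))
"
```

```text
time_s: 22.6
tcp_pos: [0.4689, -0.0991, 0.2714]
ee_rot: [[-0.817, -0.001, 0.577], [-0.0, 1.0, 0.001], [-0.577, 0.001, -0.817]]
wrist_force: [0.8, -2.9, -4.5]
gripper_width: 0.802
time_s: 23.02
tcp_pos: [0.459, -0.1198, 0.2167]
ee_rot: [[-0.793, -0.012, 0.61], [0.002, 1.0, 0.022], [-0.61, 0.019, -0.792]]
wrist_force: [0.6, -1.6, -4.9]
gripper_width: 0.801
[ 0.45901572 -0.11994538  0.21557554] [ 0.6078  0.0224 -0.7938]
[ 0.4598068  -0.11962561  0.21683738] [ 0.6092  0.022  -0.7927]
[ 0.46027627 -0.11938351  0.21764949] [ 0.6104  0.0221 -0.7918]
```

View pics/w30.png

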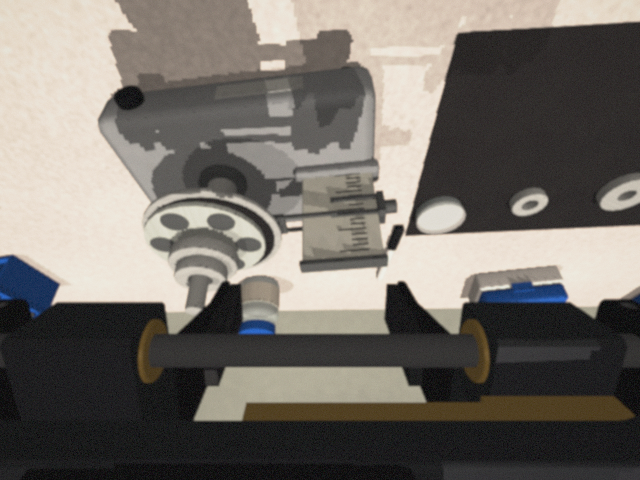

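```bash
python3 -c "
from h import *
f=load('w30')['frame'][:,:,::-1]
cv2.imwrite('pics/e30.png',cv2.resize(f[150:280,270:410],None,fx=5,fy=4.6,interpolation=cv2.INTER_CUBIC)[::-1,::-1])
"
```

```text
(no output)
```

View pics/e30.png

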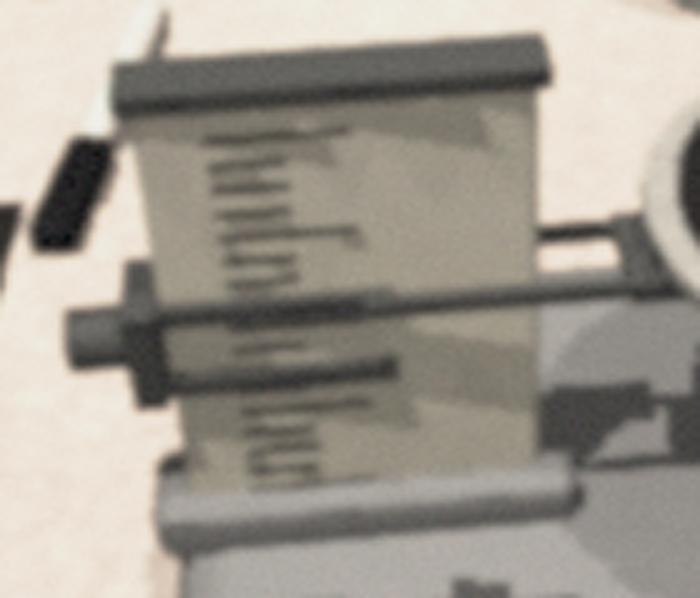

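```bash
python3 -c "
from h import *
f=load('w30')['frame'][:,:,::-1]
a=cv2.resize(f[190:240,290:400],None,fx=7,fy=7,interpolation=cv2.INTER_CUBIC)[::-1,::-1].astype(float)
cv2.imwrite('pics/e31.png',np.clip((a-20)*1.5,0,255).astype(np.uint8))
s=load('scene0')
for n,p in (('w30',(.53,-.1,.09)),('scene0',(.54,-.1,.09))):
  c=load(n);W=c['world_to_cam'];o=-W[:3,:3].T@W[:3,3];d=np.array(p)-o;print(n,o,d,'dep in xz plane',d[2]/abs(d[0]),'px per mm z',np.subtract(proj(c,np.add(p,[0,0,.01])),proj(c,p))/10,'px per mm x',np.subtract(proj(c,np.add(p,[.01,0,0])),proj(c,p))/10)
"
```

```text
w30 [ 0.29645213 -0.12286694  0.29692527] [ 0.23354787  0.02286694 -0.20692527] dep in xz plane -0.8860079483898312 px per mm z [0.05981295 0.90489331] px per mm x [-0.06173464  0.76752372]
scene0 [0.96682751 0.36938384 0.91547614] [-0.42682751 -0.46938384 -0.82547614] dep in xz plane -1.9339806301856721 px per mm z [-0.02400037 -0.29555507] px per mm x [-0.3378311   0.28651171]
```

View pics/e31.png

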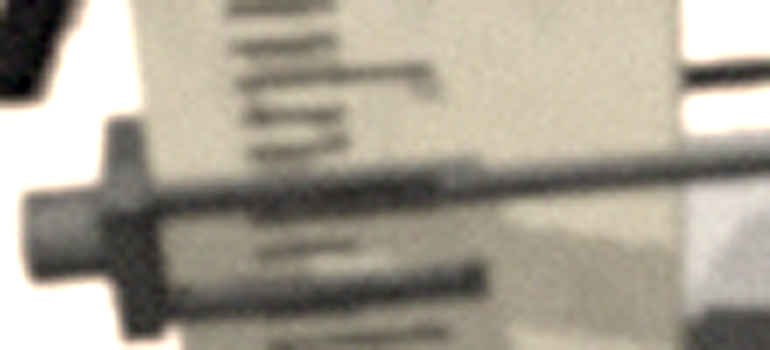

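```bash
python3 -c "
from h import *
o=[]
for n in ('w8','w23'):
  f=load(n)['frame'][:,:,::-1]
  a=cv2.resize(f[125:180,395:555],None,fx=4.9,fy=4.9,interpolation=cv2.INTER_CUBIC).astype(float);o.append(a)
cv2.imwrite('pics/e32.png',np.clip((np.vstack(o)-20)*1.5,0,255).astype(np.uint8))
"
```

```text
(no output)
```

View pics/e32.png

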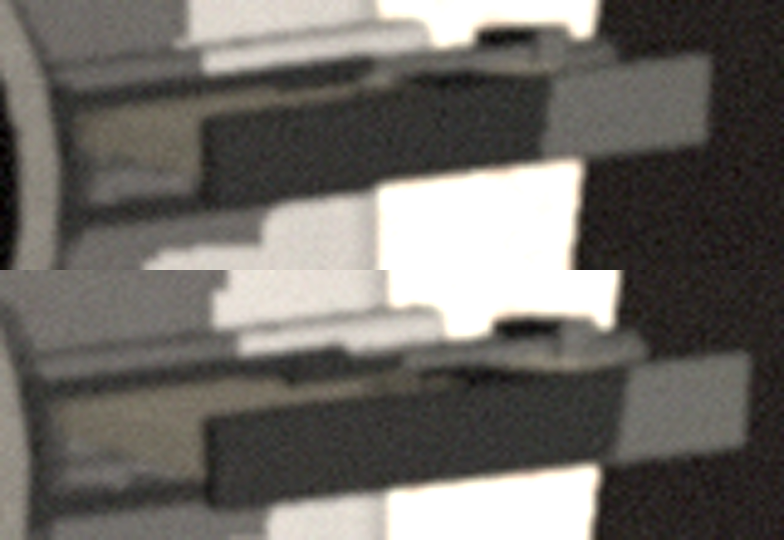

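```bash
python3 -m jog '[[-0.9,0.2,-1.2,0,7,0],[-1,0.2,-1.2,0,7,0],[-2,0.5,0,0,7,0],[-2,0.5,0,0,7,0],[-2,0.5,0,0,7,0]]' 7;python3 -m jog '[[-2,0,0,0,3,0],[-2,0,0,0,0,0],[-0.5,0,0,0,0,0],[0,0,0,0,0,0],[0,0,0,0,0,0]]';python3 -c "
from h import *
for i in range(3):
  c=cap('wrist','w31');s=sense();print(s['tcp_pos'],s['ee_rot'][:,2].round(4))
f=c['frame'][:,:,::-1]
"
```

```text
time_s: 23.58
tcp_pos: [0.5188, -0.1075, 0.2634]
ee_rot: [[-0.992, -0.002, 0.127], [-0.001, 1.0, 0.006], [-0.127, 0.006, -0.992]]
wrist_force: [0.5, -1.9, -4.0]
gripper_width: 0.806
time_s: 24.0
tcp_pos: [0.5615, -0.1074, 0.2636]
ee_rot: [[-0.997, -0.002, 0.073], [-0.001, 1.0, 0.007], [-0.073, 0.007, -0.997]]
wrist_force: [-0.7, -1.0, -5.4]
gripper_width: 0.798
[ 0.56105793 -0.10735667  0.26391429] [ 0.0734  0.0075 -0.9973]
[ 0.56096844 -0.10735113  0.26420056] [ 0.074   0.0077 -0.9972]
[ 0.56103848 -0.10732778  0.26433395] [ 0.0743  0.0078 -0.9972]
```

View pics/w31.png

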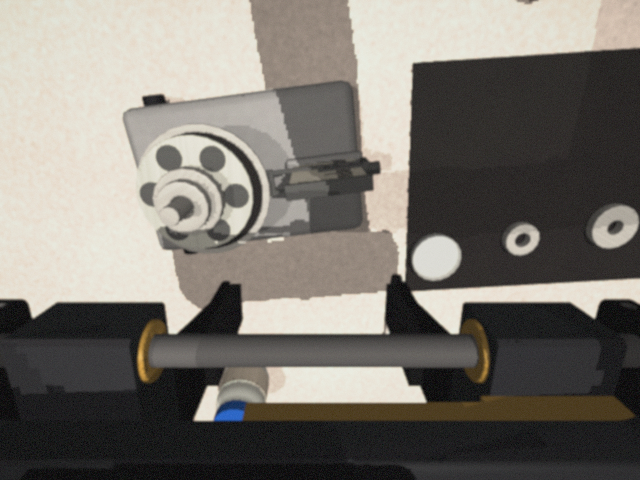

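```bash
python3 -c "
from h import *
f=load('w31')['frame'][:,:,::-1]
a=cv2.resize(f[145:205,260:390],None,fx=6,fy=6,interpolation=cv2.INTER_CUBIC).astype(float)
cv2.imwrite('pics/e33.png',np.clip((a-20)*1.6,0,255).astype(np.uint8))
"
```

```text
(no output)
```

View pics/e33.png

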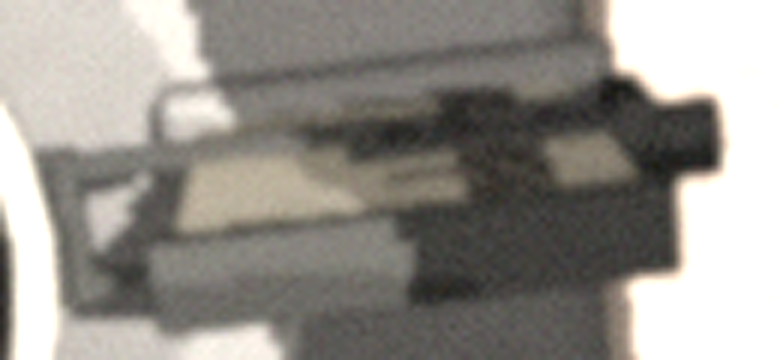

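```bash
python3 -m jog '[[-2,-3,0,0,4,0],[-1.5,-3,0,0,0,0],[0,-3,0,0,0,0],[0,-1,0,0,0,0],[0,0,0,0,0,0]]' 7;python3 -c "
from h import *
for i in range(3):
  c=cap('wrist','w32');s=sense();print(s['tcp_pos'],s['ee_rot'][:,2].round(4))
f=c['frame'][:,:,::-1]
u,v=np.array(proj(c,[.53,-.1,.09])).astype(int);print(u,v)
a=cv2.resize(f[v-35:v+35,u-65:u+65],None,fx=6,fy=6,interpolation=cv2.INTER_CUBIC).astype(float)
cv2.imwrite('pics/e34.png',np.clip((a-20)*1.6,0,255).astype(np.uint8))
"
```

```text
time_s: 24.57
tcp_pos: [0.5964, -0.2094, 0.2643]
ee_rot: [[-1.0, 0.001, 0.003], [0.001, 1.0, 0.008], [-0.003, 0.008, -1.0]]
wrist_force: [-0.8, -0.7, -5.2]
gripper_width: 0.805
[ 0.59647074 -0.20811992  0.26462981] [ 0.004  0.008 -1.   ]
[ 0.59660099 -0.2072447   0.26484429] [ 0.0043  0.0081 -1.    ]
[ 0.59679551 -0.20666465  0.26499543] [ 0.0046  0.0081 -1.    ]
431 142
```

View pics/e34.png

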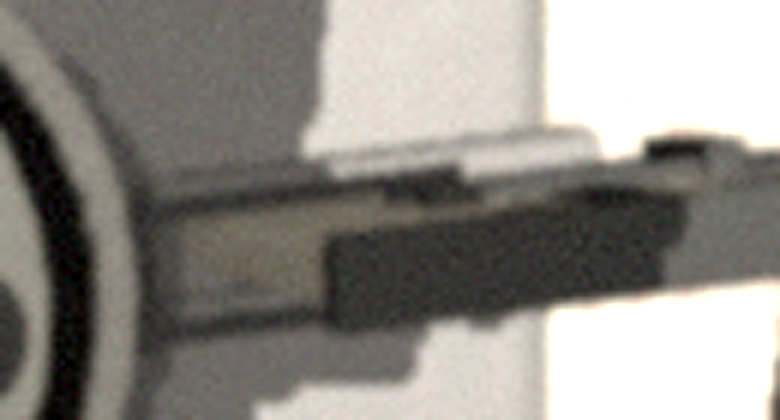

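The new close views show:
- **Pointer height:** in the 37° wrist view it sits level with the upper jaw, about 6 mm above the mark.
- **Pointer depth:** in the top view it stands within about 1–2 mm of the jaw's plane, so parallax isn't causing that reading.

One more small ring (about 7 mm) should centre it, so I'll fetch the one near (0.628, 0.146).

```bash
python3 -m jog '[[-0.3,4,0,0,0,0],[-0.3,4,0,0,0,0],[-0.3,4,0,0,0,0],[-0.3,4,0,0,0,0],[-0.3,4,0,0,0,0]]' 7; python3 -m jog '[[-0.3,3.8,1.2,0,0,0],[-0.3,3.5,2,0,0,0],[-0.3,3.5,2,0,0,0],[-0.3,2.5,3,0,0,0],[-0.3,2,3.5,0,0,0]]'; python3 -m jog '[[0,0,3.5,0,0,0],[0,0,2.5,0,0,0],[0,0,1,0,0,0],[0,0,0,0,0,0],[0,0,0,0,0,0]]';python3 -c "
from h import *
for i in range(3):
  c=cap('wrist','w33');s=sense();print(s['tcp_pos'],s['ee_rot'][:,2].round(4))
"
```

```text
time_s: 25.13
tcp_pos: [0.6112, -0.0042, 0.267]
ee_rot: [[-1.0, -0.003, 0.005], [-0.003, 1.0, 0.008], [-0.005, 0.008, -1.0]]
wrist_force: [0.3, -0.7, -4.8]
gripper_width: 0.806
time_s: 25.55
tcp_pos: [0.6274, 0.151, 0.1521]
ee_rot: [[-1.0, -0.006, 0.01], [-0.006, 1.0, 0.01], [-0.01, 0.01, -1.0]]
wrist_force: [1.4, -1.0, -4.9]
gripper_width: 0.802
time_s: 25.97
tcp_pos: [0.6279, 0.148, 0.0817]
ee_rot: [[-1.0, -0.003, 0.006], [-0.003, 1.0, 0.008], [-0.006, 0.008, -1.0]]
wrist_force: [0.2, -1.1, -3.4]
gripper_width: 0.807
[0.62869837 0.14811734 0.08272503] [ 0.0078  0.0091 -0.9999]
[0.62891309 0.1480385  0.08312058] [ 0.0085  0.0096 -0.9999]
[0.62887822 0.14795709 0.08310993] [ 0.0085  0.0099 -0.9999]
```

View pics/w33.png

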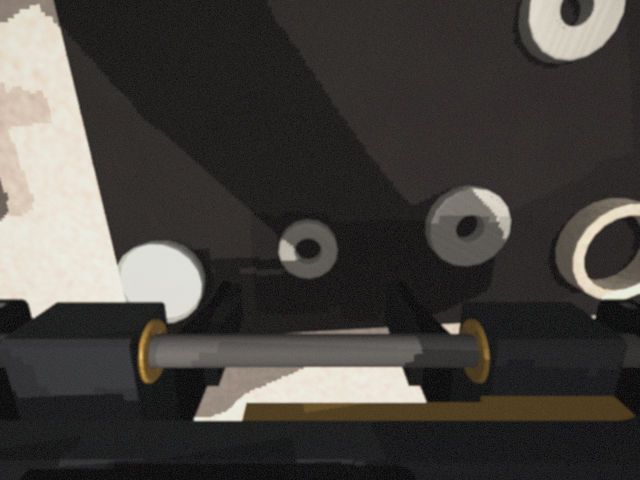

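```bash
python3 -m jog '[[0,0,1,0.57,0.5,0],[0,0,1,0,0,0],[0,0,1,0,0,0],[0,0,0.5,0,0,0],[0,0,0,0,0,0]]'; python3 -c "
from h import *
for i in range(3):
  c=cap('wrist','w34');s=sense();print(s['tcp_pos'],s['ee_rot'][:,2].round(4))
f=c['frame'][:,:,::-1]
cv2.imwrite('pics/e35.png',cv2.resize(f[225:325,260:360],None,fx=6,fy=6,interpolation=cv2.INTER_CUBIC))
"
```

```text
time_s: 26.53
tcp_pos: [0.626, 0.1468, 0.0429]
ee_rot: [[-1.0, -0.002, -0.009], [-0.002, 1.0, -0.004], [0.009, -0.004, -1.0]]
wrist_force: [0.1, -0.7, -5.7]
gripper_width: 0.802
[0.6266965  0.14706196 0.04391425] [-0.0072 -0.0032 -1.    ]
[0.6272565  0.14734079 0.04472112] [-0.0057 -0.0026 -1.    ]
[0.62754859 0.14747633 0.04523144] [-0.0048 -0.0022 -1.    ]
```

View pics/e35.png

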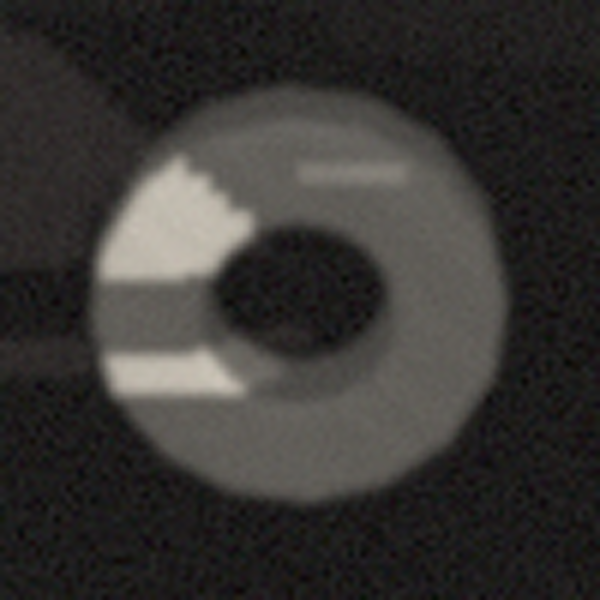

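```bash
python3 -c "
from h import *
c=load('w34');print(atz(c,310.1,277.2,.014),sense()['tcp_pos'])"
```

```text
[0.62818871 0.14557846 0.014     ] [0.62754859 0.14747633 0.04523144]
```

```bash
python3 -m jog '[[0,-0.19,1,0,0,0],[0,0,1.3,0,0,0],[0,0,1.2,0,0,0],[0,0,0.4,0,0,0],[0,0,0.1,0,0,0]]'; python3 -c "
from h import *
for i in range(3):
  c=cap('wrist','w35');s=sense();print(s['tcp_pos'],s['ee_rot'][:,2].round(4))
f=c['frame'][:,:,::-1]
cv2.imwrite('pics/e36.png',cv2.resize(f[250:350,260:360],None,fx=6,fy=6,interpolation=cv2.INTER_CUBIC))
"
```

```text
time_s: 27.1
tcp_pos: [0.6263, 0.145, 0.0037]
ee_rot: [[-1.0, -0.002, -0.007], [-0.002, 1.0, -0.003], [0.007, -0.003, -1.0]]
wrist_force: [-0.4, -0.3, -4.9]
gripper_width: 0.803
[0.62680743 0.14527926 0.00437238] [-0.0062 -0.0027 -1.    ]
[0.62731446 0.1454971  0.00513462] [-0.0049 -0.0022 -1.    ]
[0.62761405 0.14565087 0.00563062] [-0.004  -0.0018 -1.    ]
```

View pics/e36.png

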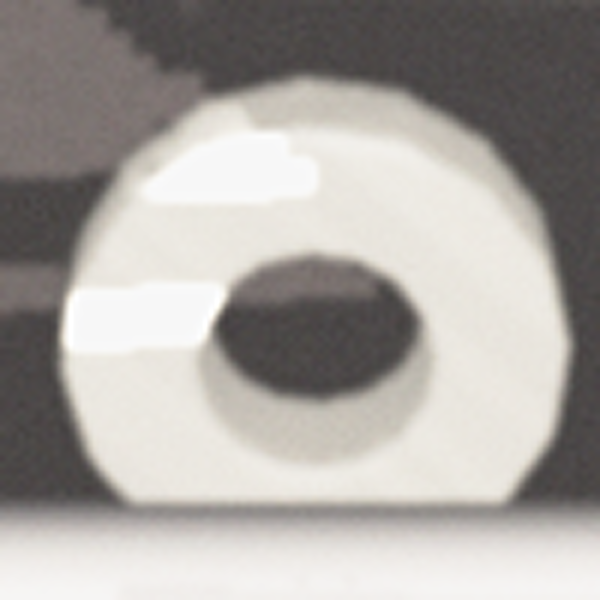

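```bash
python3 -m jog '[[0,0,0.1,0,-0.2,0],[0,0,0,0,0,0],[0,0,0,0,0,0],[0,0,0,0,0,0],[0,0,0,0,0,0]]' 3.4; python3 -m jog '[[0,0,0,0,0,0],[0,0,-1,0,0,0],[0,0,-2.5,0,0,0],[0,0,-4,0,0,0],[0,0,-4,0,0,0]]'; python3 -m jog '[[0.3,-2,-3.2,0,0,0],[0.4,-3,-2.5,0,0,0],[0.4,-3,-2.5,0,0,0],[0.4,-3,-2.5,0,0,0],[0.4,-3.9,-1,0,0,0]]'; python3 -m jog '[[0.3,-4,0,0,0,0],[0.3,-4,0,0,0,0],[0.3,-4,0,0,0,0],[0.3,-3.5,0,0,0,0],[0,-3,0,0,0,0]]'; python3 -c "
from h import *
for i in range(3):
  c=cap('wrist','w36');s=sense();print(s['tcp_pos'],s['ee_rot'][:,2].round(4),s['gripper_width'])
"
```

```text
time_s: 27.67
tcp_pos: [0.6273, 0.1456, 0.0046]
ee_rot: [[-1.0, -0.002, -0.001], [-0.002, 1.0, -0.002], [0.001, -0.002, -1.0]]
wrist_force: [-0.4, -1.9, -5.4]
gripper_width: 0.511
time_s: 28.08
tcp_pos: [0.6263, 0.1452, 0.1198]
ee_rot: [[-1.0, -0.002, -0.005], [-0.002, 1.0, -0.004], [0.005, -0.004, -1.0]]
wrist_force: [1.2, -0.6, -5.2]
gripper_width: 0.448
time_s: 28.5
tcp_pos: [0.6099, -0.0034, 0.2418]
ee_rot: [[-1.0, -0.005, 0.006], [-0.005, 1.0, -0.001], [-0.006, -0.001, -1.0]]
wrist_force: [1.1, -1.1, -4.5]
gripper_width: 0.442
time_s: 28.92
tcp_pos: [0.5959, -0.1904, 0.2379]
ee_rot: [[-1.0, -0.001, -0.001], [-0.001, 1.0, -0.002], [0.001, -0.002, -1.0]]
wrist_force: [0.9, -1.0, -6.4]
gripper_width: 0.447
[ 0.59598213 -0.19469089  0.23762658] [-0.0016 -0.0039 -1.    ] 0.44530879583689265
[ 0.59620133 -0.19219722  0.23732193] [-0.0016 -0.0025 -1.    ] 0.4477495193517863
[ 0.59636563 -0.19038963  0.23720725] [-0.0016 -0.0018 -1.    ] 0.44528402570159187
```

View pics/w36.png

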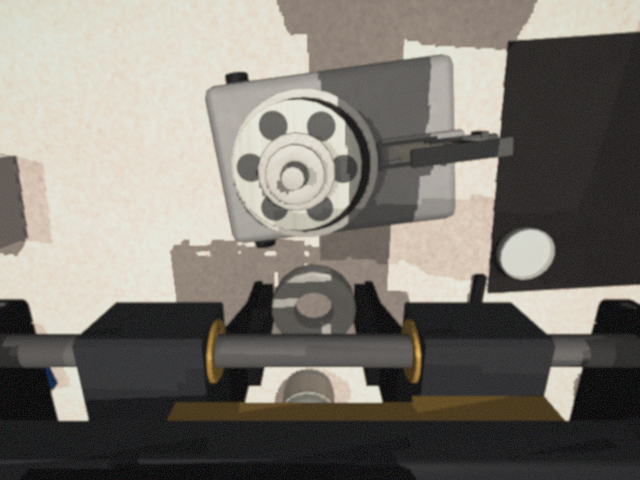

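```bash
python3 -c "
from h import *
c=load('w36');f=c['frame'][:,:,::-1]
cv2.imwrite('pics/e37.png',cv2.resize(f[265:340,275:350],None,fx=8,fy=8,interpolation=cv2.INTER_CUBIC))
"
```

```text
(no output)
```

View pics/e37.png

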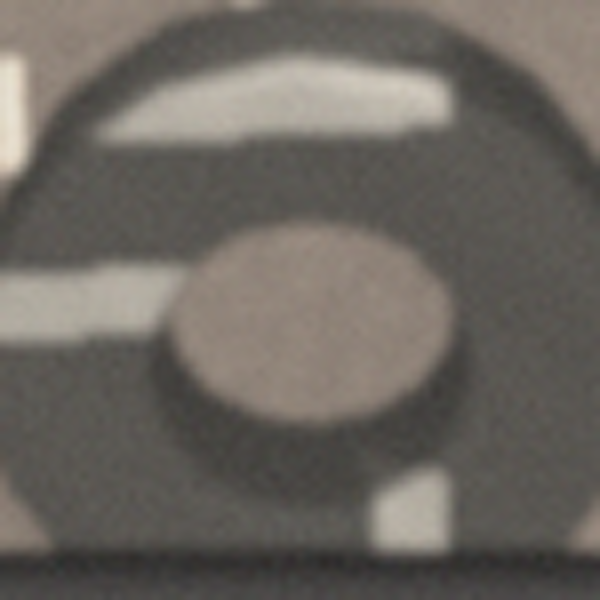

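```bash
python3 -c "
from h import *
c=load('w36');s=sense();print(atz(c,314,310.1,s['tcp_pos'][2]+.0096),s['tcp_pos'])"
```

```text
[ 0.59685784 -0.19169038  0.24680725] [ 0.59636563 -0.19038963  0.23720725]
```

```bash
python3 -m jog '[[1.5,-0.6,0,0,0,0],[2,-0.7,0.3,0,0,0],[1.5,0,0.8,0,0,0],[0.4,0,0.8,0,0,0],[0,0,0.4,0,0,0]]';python3 -c "
from h import *
for i in range(4):
  c=cap('wrist','w37');s=sense();print(s['tcp_pos'],s['ee_rot'][:,2].round(4))
print(atz(c,314,310.1,s['tcp_pos'][2]+.0096))"
```

```text
time_s: 29.48
tcp_pos: [0.5419, -0.2004, 0.2138]
ee_rot: [[-1.0, -0.003, -0.002], [-0.003, 1.0, -0.001], [0.002, -0.001, -1.0]]
wrist_force: [0.6, -1.7, -6.0]
gripper_width: 0.444
[ 0.54257674 -0.20042863  0.21305156] [-0.0028 -0.0013 -1.    ]
[ 0.54327535 -0.20058192  0.21353053] [-0.0023 -0.0017 -1.    ]
[ 0.54388871 -0.20076692  0.21401896] [-0.0013 -0.0021 -1.    ]
[ 0.5441978  -0.20087764  0.21428823] [-7.0e-04 -2.3e-03 -1.0e+00]
[ 0.54436515 -0.20025837  0.22388823]
```

```bash
python3 -m jog '[[0.16,-0.42,0.2,0,0,0],[0,0,0.4,0,0,0],[0,0,0.4,0,0,0],[0,0,0.4,0,0,0],[0,0,0.1,0,0,0]]';python3 -c "
from h import *
for i in range(4):
  c=cap('wrist','w38');s=sense();print(s['tcp_pos'],s['ee_rot'][:,2].round(4))
print(atz(c,314,310.1,s['tcp_pos'][2]+.0096))
f=c['frame'][:,:,::-1]
cv2.imwrite('pics/e38.png',cv2.resize(f[220:345,250:375],None,fx=4.8,fy=4.8,interpolation=cv2.INTER_CUBIC))"
```

```text
time_s: 30.1
tcp_pos: [0.5411, -0.2054, 0.1979]
ee_rot: [[-1.0, -0.002, -0.003], [-0.002, 1.0, -0.001], [0.003, -0.001, -1.0]]
wrist_force: [-0.4, -1.2, -4.9]
gripper_width: 0.449
[ 0.54114239 -0.20542123  0.19809275] [-0.003  -0.0015 -1.    ]
[ 0.54136986 -0.20547448  0.19855362] [-0.0024 -0.0018 -1.    ]
[ 0.54158799 -0.2055033   0.19893815] [-0.0017 -0.002  -1.    ]
[ 0.5416801  -0.20553985  0.19916364] [-0.0012 -0.0021 -1.    ]
[ 0.54207216 -0.20500602  0.20876364]
```

View pics/e38.png

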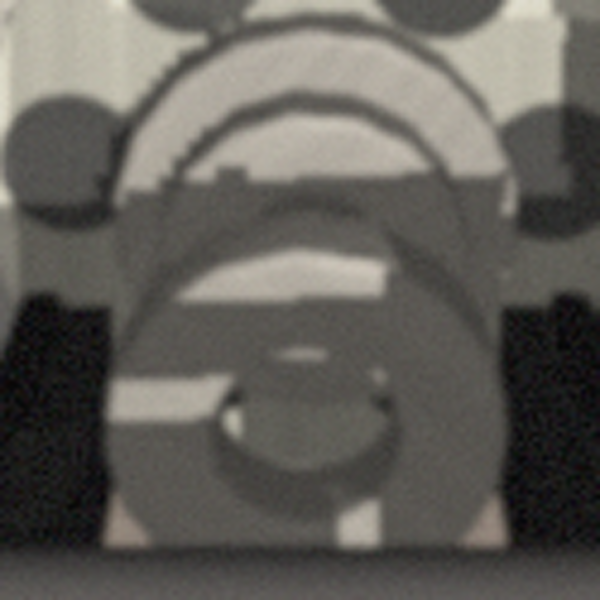

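```bash
python3 -m jog '[[-0.04,0.04,0.2,0,0,0],[0,0,0.4,0,0,0],[0,0,0.5,0,0,0],[0,0,0.4,0,0,0],[0,0,0.2,0,0,0]]';python3 -c "
from h import *
for i in range(2):
  c=cap('wrist','w39');s=sense();print(s['tcp_pos'],s['ee_rot'][:,2].round(4))
print(atz(c,314,310.1,s['tcp_pos'][2]+.0096))
f=c['frame'][:,:,::-1]
cv2.imwrite('pics/e39.png',cv2.resize(f[220:345,250:375],None,fx=4.8,fy=4.8,interpolation=cv2.INTER_CUBIC))"
```

```text
time_s: 30.72
tcp_pos: [0.5414, -0.205, 0.1811]
ee_rot: [[-1.0, -0.002, -0.003], [-0.002, 1.0, -0.002], [0.003, -0.002, -1.0]]
wrist_force: [0.4, -0.7, -6.2]
gripper_width: 0.447
[ 0.54135926 -0.20498804  0.18090414] [-0.0032 -0.0014 -1.    ]
[ 0.54155442 -0.20507679  0.18134309] [-0.0027 -0.0017 -1.    ]
[ 0.54176074 -0.20447024  0.19094309]
```

View pics/e39.png

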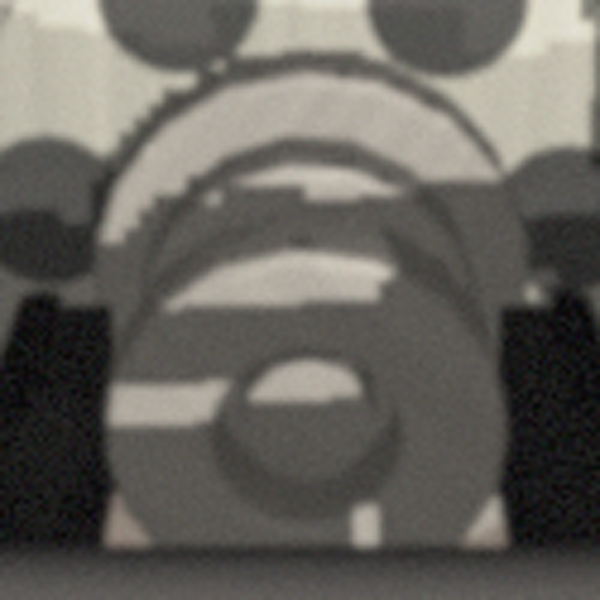

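```bash
python3 -m jog '[[-0.05,0,0.2,0,0,0],[0,0,0.4,0,0,0],[0,0,0.5,0,0,0],[0,0,0.4,0,0,0],[0,0,0.2,0,0,0]]';python3 -c "
from h import *
for i in range(2):
  c=cap('wrist','w40');s=sense();print(s['tcp_pos'],s['ee_rot'][:,2].round(4))
print(atz(c,314,310.1,s['tcp_pos'][2]+.0096))
f=c['frame'][:,:,::-1]
cv2.imwrite('pics/e40.png',cv2.resize(f[220:345,250:375],None,fx=4.8,fy=4.8,interpolation=cv2.INTER_CUBIC))"
```

```text
time_s: 31.23
tcp_pos: [0.542, -0.205, 0.1641]
ee_rot: [[-1.0, -0.002, -0.003], [-0.002, 1.0, -0.002], [0.003, -0.002, -1.0]]
wrist_force: [-0.2, -1.0, -5.0]
gripper_width: 0.442
[ 0.54186211 -0.20501597  0.16396963] [-0.0031 -0.0015 -1.    ]
[ 0.54203464 -0.20508991  0.16442381] [-0.0027 -0.0017 -1.    ]
[ 0.54225682 -0.20451523  0.17402381]
```

View pics/e40.png

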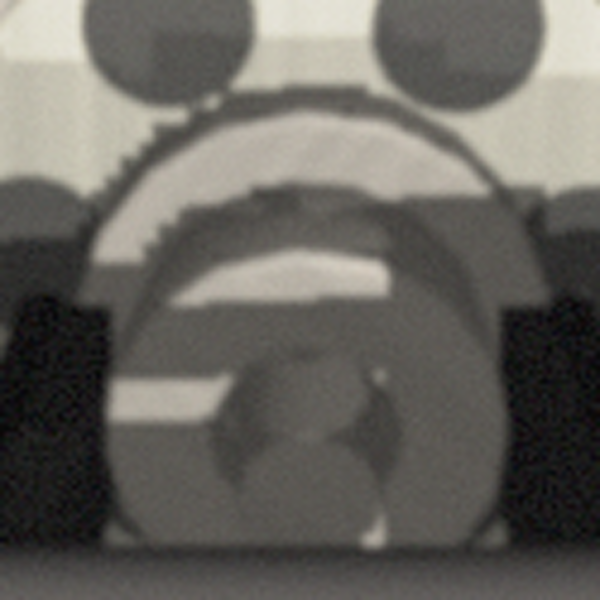

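```bash
python3 -m jog '[[0,0,0.1,0,0,0],[0,0,0.2,0,0,0],[0,0,0.2,0,0,0],[0,0,0.2,0,0,0],[0,0,0.1,0,0,0]]';python3 -m jog '[[0,0,0.1,0,0,0],[0,0,0.15,0,0,0],[0,0,0.15,0,0,0],[0,0,0.1,0,0,0],[0,0,0,0,0,0]]';python3 -c "
from h import *
for i in range(2):
  c=cap('wrist','w41');s=sense();print(s['tcp_pos'],s['ee_rot'][:,2].round(4))
f=c['frame'][:,:,::-1]
cv2.imwrite('pics/e41.png',cv2.resize(f[220:345,250:375],None,fx=4.8,fy=4.8,interpolation=cv2.INTER_CUBIC))
f=cap('scene','s41')['frame'][:,:,::-1]
g=load('s29')['frame'][:,:,::-1]
cv2.imwrite('pics/e42.png',np.hstack([cv2.resize(x[190:255,225:305],None,fx=5,fy=5,interpolation=cv2.INTER_CUBIC) for x in (g,f)]))
"
```

```text
time_s: 31.75
tcp_pos: [0.5424, -0.2051, 0.1569]
ee_rot: [[-1.0, -0.002, -0.001], [-0.002, 1.0, -0.002], [0.001, -0.002, -1.0]]
wrist_force: [-0.3, -0.6, -5.6]
gripper_width: 0.447
time_s: 32.17
tcp_pos: [0.5424, -0.2052, 0.152]
ee_rot: [[-1.0, -0.002, -0.001], [-0.002, 1.0, -0.002], [0.001, -0.002, -1.0]]
wrist_force: [0.1, -0.4, -5.6]
gripper_width: 0.448
[ 0.54244568 -0.20517504  0.15206074] [-0.0013 -0.0019 -1.    ]
[ 0.54246618 -0.20516282  0.15216486] [-0.0012 -0.0019 -1.    ]
```

View pics/e41.png

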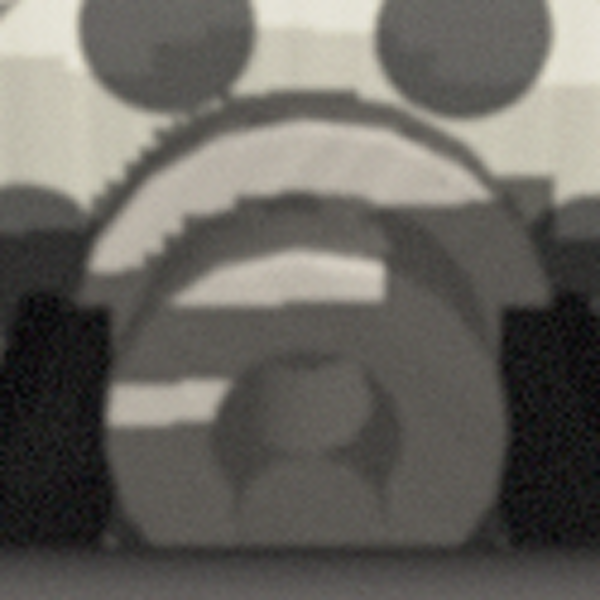

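View pics/e42.png

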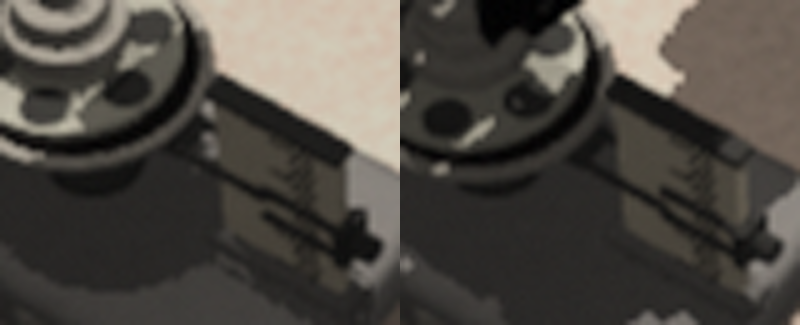

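```bash
python3 -m jog '[[0,0,-0.1,0,0,0],[0,0,-0.1,0,0,0],[0,0,0,0,0,0],[0,0,0,0,0,0],[0,0,0,0,0,0]]' ;python3 -m jog '[[0,0,0,0,0,0],[0,0,0,0,0,0],[0,0,0,0,0,0],[0,0,0,0,0,0],[0,0,0,0,0,0]]' 5.2;python3 -c "
from h import *
for i in range(2):
  c=cap('wrist','w42');s=sense();print(s['tcp_pos'],s['gripper_width'],s['wrist_force'])
f=c['frame'][:,:,::-1]
cv2.imwrite('pics/e43.png',cv2.resize(f[220:345,250:375],None,fx=4.8,fy=4.8,interpolation=cv2.INTER_CUBIC))
"
```

```text
time_s: 32.73
tcp_pos: [0.5425, -0.2052, 0.1542]
ee_rot: [[-1.0, -0.002, -0.001], [-0.002, 1.0, -0.002], [0.001, -0.002, -1.0]]
wrist_force: [0.8, -2.3, -5.4]
gripper_width: 0.444
time_s: 33.15
tcp_pos: [0.5424, -0.2052, 0.1541]
ee_rot: [[-1.0, -0.002, -0.001], [-0.002, 1.0, -0.002], [0.001, -0.002, -1.0]]
wrist_force: [1.2, -1.5, -4.7]
gripper_width: 0.592
[ 0.54244226 -0.20517341  0.15411177] 0.5939774144161377 [-0.79516759 -1.14043324 -4.10812246]
[ 0.5424273  -0.20517143  0.15414458] 0.5957017255554762 [-0.06618369 -1.0854597  -4.60777859]
```

View pics/e43.png

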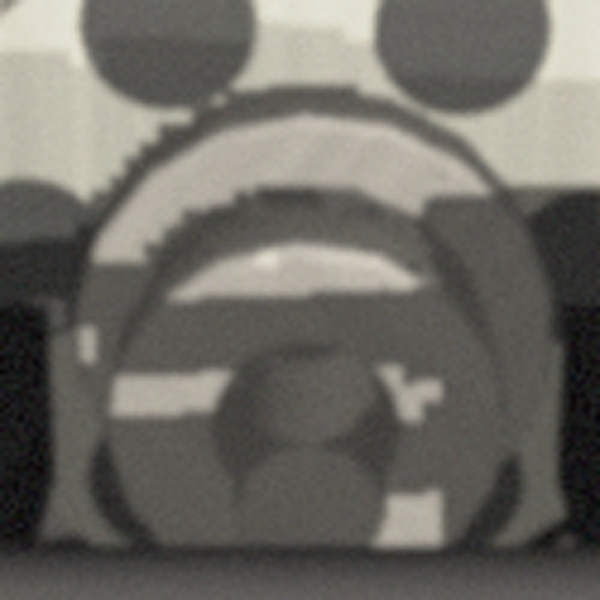

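Released. I'll raise clear and look at the pointer again.

```bash
python3 -m jog '[[0,0,-0.4,0,0,0],[0,0,-1.2,0,0,0],[0,0,-2.8,0,0,0],[0,0,-4,0,0,0],[0,0,-4,0,0,0]]' 5.2; python3 -m jog '[[1.5,3.5,0,0,0,0],[1.5,3.5,0,0,0,0],[1.5,3.5,0,0,0,0],[1.5,3.5,0,0,0,0],[1.5,3.5,0,0,0,0]]' 7;python3 -c "
from h import *
print(sense()['tcp_pos'])
f=cap('scene','s43')['frame'][:,:,::-1]
g=load('s29')['frame'][:,:,::-1]
cv2.imwrite('pics/e44.png',np.hstack([cv2.resize(x[205:255,255:305],None,fx=8,fy=8,interpolation=cv2.INTER_CUBIC) for x in (g,f)]))
cv2.imwrite('pics/e45.png',cv2.resize(f[160:280,180:330],None,fx=5,fy=5,interpolation=cv2.INTER_CUBIC)[:600])
"; python3 -m jog '[[0,-1.4,0,0,-7,0],[0,-1.4,0,0,-7,0],[0,-1.4,0,0,-7,0],[0,-1.4,0,0,-7,0],[0,-1.4,0,0,-7,0]]';python3 -m jog '[[0.9,0,1,0,-5,0],[1.4,0,1.5,0,0,0],[1.0,0,1.0,0,0,0],[0,0,0,0,0,0],[0,0,0,0,0,0]]';python3 -c "
from h import *
for i in range(3):
  c=cap('wrist','w44');s=sense();print(s['tcp_pos'],s['ee_rot'][:,2].round(4))
f=c['frame'][:,:,::-1]
u,v=np.array(proj(c,[.53,-.1,.1])).astype(int);print(u,v)
a=cv2.resize(f[v-45:v+45,u-60:u+60],None,fx=6,fy=6,interpolation=cv2.INTER_CUBIC)[::-1,::-1].astype(float)
cv2.imwrite('pics/e46.png',np.clip((a-20)*1.4,0,255).astype(np.uint8))
"
```

```text
time_s: 33.67
tcp_pos: [0.5418, -0.2049, 0.2791]
ee_rot: [[-1.0, -0.002, -0.004], [-0.002, 1.0, -0.002], [0.004, -0.002, -1.0]]
wrist_force: [1.6, -2.1, -4.6]
gripper_width: 0.599
time_s: 34.08
tcp_pos: [0.4662, -0.0289, 0.2784]
ee_rot: [[-1.0, -0.001, -0.0], [-0.001, 1.0, -0.002], [0.0, -0.002, -1.0]]
wrist_force: [0.8, 0.2, -4.4]
gripper_width: 0.789
[ 0.46622095 -0.02890761  0.27837161]
time_s: 34.55
tcp_pos: [0.4675, -0.0996, 0.28]
ee_rot: [[-0.816, -0.004, 0.578], [-0.004, 1.0, 0.001], [-0.578, -0.001, -0.816]]
wrist_force: [1.2, -3.3, -4.1]
gripper_width: 0.801
time_s: 34.97
tcp_pos: [0.4638, -0.1058, 0.2421]
ee_rot: [[-0.783, 0.0, 0.622], [-0.001, 1.0, -0.002], [-0.622, -0.003, -0.783]]
wrist_force: [1.2, -0.8, -4.3]
gripper_width: 0.804
[ 0.4643688  -0.1055242   0.24278205] [ 0.6231 -0.002  -0.7822]
[ 0.46449071 -0.10541516  0.2428944 ] [ 0.6232 -0.0019 -0.7821]
[ 0.46438447 -0.10537895  0.24273649] [ 0.6229 -0.0018 -0.7823]
319 178
```

View pics/e44.png

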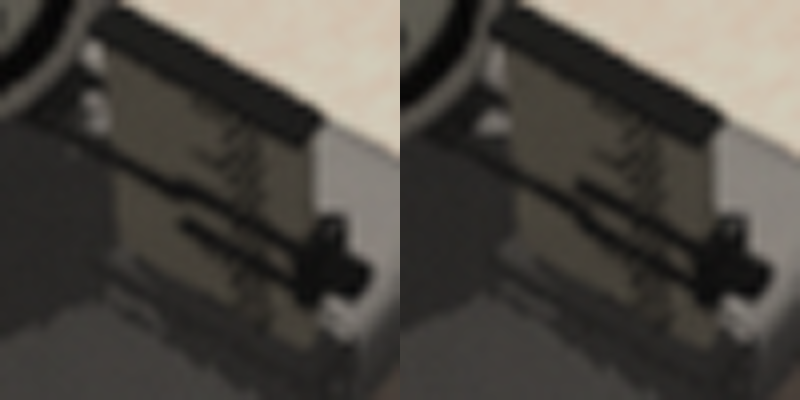

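View pics/e46.png

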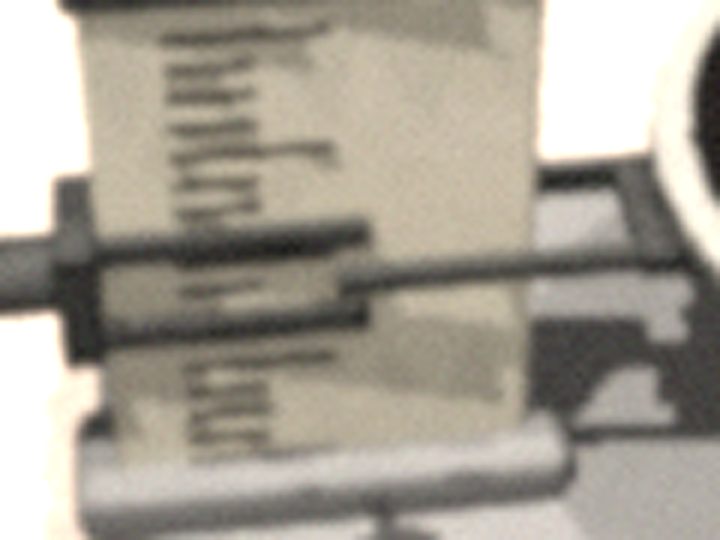

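View pics/e45.png

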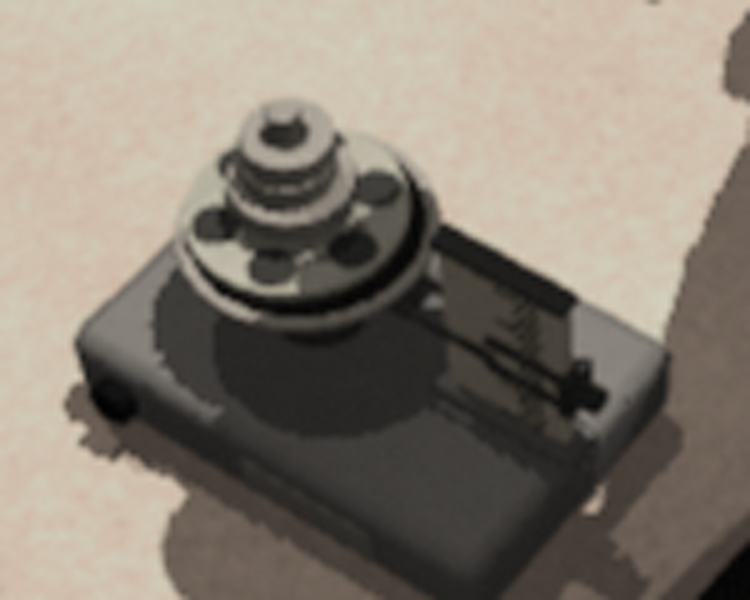

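```bash
python3 -c "
from h import *
f=load('w44')['frame'][:,:,::-1]
a=cv2.resize(f[150:300,110:310],None,fx=4,fy=4,interpolation=cv2.INTER_CUBIC)[::-1,::-1]
cv2.imwrite('pics/e47.png',a)
g=load('s43')['frame'][:,:,::-1]
cv2.imwrite('pics/e48.png',cv2.resize(g[170:240,205:275],None,fx=8,fy=8,interpolation=cv2.INTER_CUBIC))
"
```

```text
(no output)
```

View pics/e47.png

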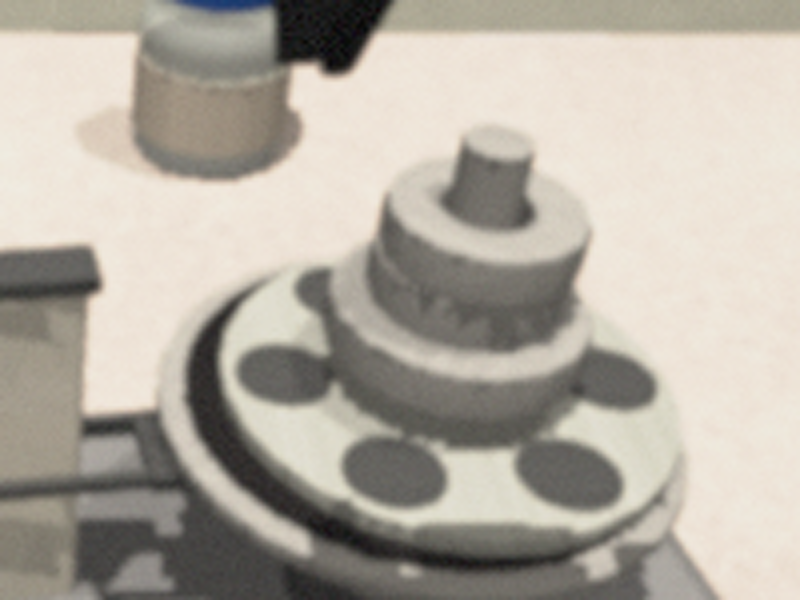

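View pics/e48.png

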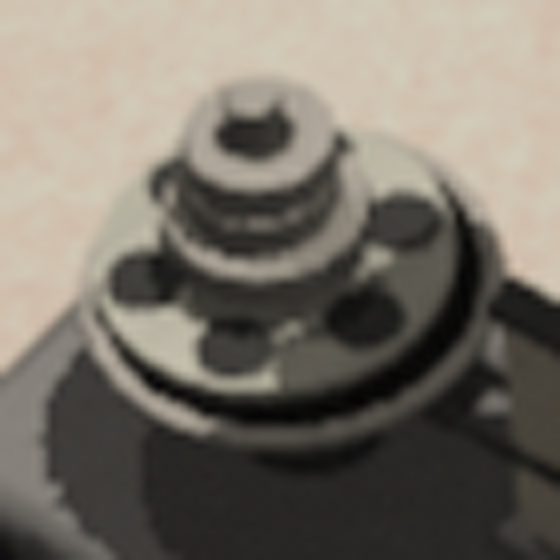

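```bash
python3 -m jog '[[0,1.5,-2,0,0,0],[0,2,-2,0,0,0],[0,2,-1,0,0,0],[0,0,0,0,0,0],[0,0,0,0,0,0]]'; python3 -m jog '[[0,0,0,0,0,0],[0,0,0,0,0,0],[0,0,0,0,0,0],[0,0,0,0,0,0],[0,0,0,0,0,0]]';python3 -c "
from h import *
f=cap('scene','s45')['frame'][:,:,::-1]
g=load('s43')['frame'][:,:,::-1]
c=cap('wrist','w45');w=c['frame'][:,:,::-1]
u,v=np.array(proj(c,[.53,-.1,.1])).astype(int)
cv2.imwrite('pics/e50.png',cv2.resize(w[v-40:v+40,max(0,u-60):u+60],None,fx=6,fy=6,interpolation=cv2.INTER_CUBIC)[::-1,::-1])
cv2.imwrite('pics/e49.png',np.hstack([cv2.resize(x[205:255,255:305],None,fx=8,fy=8,interpolation=cv2.INTER_CUBIC) for x in (g,f)]))
"
```

```text
time_s: 35.53
tcp_pos: [0.4324, -0.0495, 0.2814]
ee_rot: [[-0.782, -0.003, 0.623], [-0.003, 1.0, 0.0], [-0.623, -0.002, -0.782]]
wrist_force: [0.3, -1.7, -5.0]
gripper_width: 0.807
time_s: 35.95
tcp_pos: [0.4321, -0.0513, 0.2796]
ee_rot: [[-0.785, 0.002, 0.619], [-0.001, 1.0, -0.004], [-0.619, -0.003, -0.785]]
wrist_force: [-0.3, -0.8, -4.5]
gripper_width: 0.805
```

View pics/e49.png

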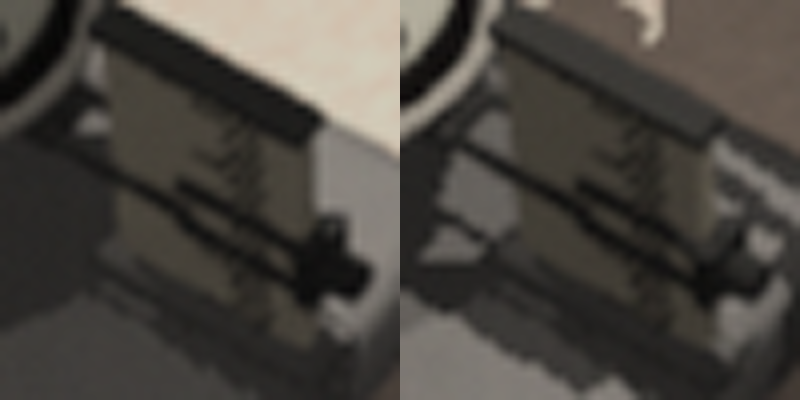

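View pics/e50.png

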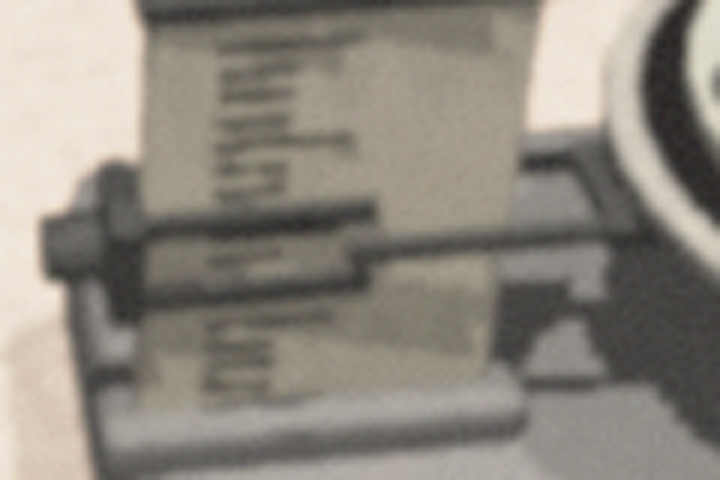

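View pics/s45.png

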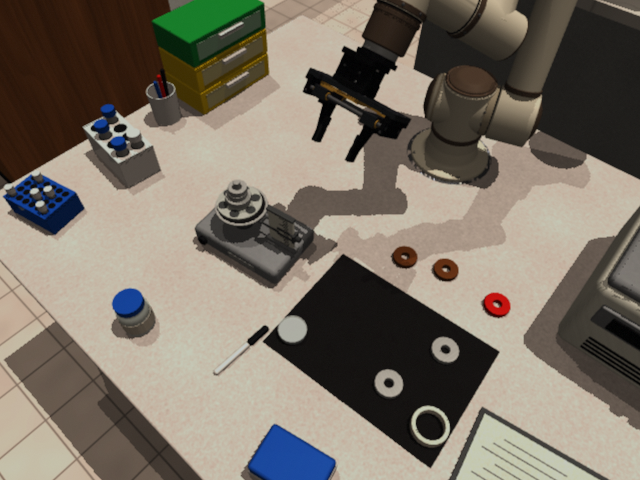

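```bash
python3 -c "
from station import finish_job
print(finish_job())"
```

```text
the job is handed in; nothing more can be done
None
```

I threaded one big ring and then two small rings over the stem, and the pointer now rests between the two jaws of the clip. I handed the job in at about 36 s.

**Last checks**
- **Pointer:** In the last wrist view it sits about midway between the jaws, roughly 0.5 mm below the middle. It looked the same in the scene pictures before and after a wait of almost two seconds.
- **Camera disagreement:** The scene camera read the pointer about 2.5 mm below the middle, nearer the lower jaw. I put that down to its steep view and relied on the wrist view. Both readings are inside the gap.
- **Rings:** The three on the stem sit flat on each other. The two unused big rings lie flat on the mat, and the bystanders look undisturbed. The gripper touches nothing.

**What went wrong**
- **Missed threading:** On its first try the first small ring missed the stem and rested on its top, pushing the pan down an estimated 10–20 mm before I noticed. That is well short of the bottom stop. I lifted it, measured the stem again, and it went on cleanly.
- **Slight over-lowering:** I lowered each ring until the pan carried it, but all three went about 1–2 mm too far, so the pan rose slightly once the ring was eased or released.

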